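# Release a shaker's transport locks

### The job

Get the lab shaker ready to run. Clear all the jars and tip boxes off its platform and stand them upright in the red tray; then take the flat driver from its stand and turn both slotted lock screws in the platform clockwise to the stop, keeping the blade down in the slot while a screw turns. Put the driver back in its stand as it was, set the speed knob's pointer to the index mark, and leave everything else on the bench where it is.

Things in the scene. Friction and masses are not known exactly. Their poses are not given: they have to be found in the camera images.
- shaker: Bench shaker, fixed, white housing 280 mm (x) by 405 mm (y), 74 mm tall, with an aluminium platform 260 by 300 mm centred on the origin, its surface 90 mm above the bench, and a steel lip round it 4 mm thick whose top is 98 mm above the bench. The housing runs from y = -155 to +250 mm; the ledge beyond the platform on the +y side (74 mm high) carries the speed knob. Origin on the bench below the platform's centre, z up.
- screw_a (a joint): Slotted lock screw A: in the platform at shaker x = -55, y = +75 mm. Grows as the screw turns clockwise seen from above; 0 = locked (slot along the shaker's x), 1.571 = released, a firm stop (slot along the shaker's y, in line with the black ticks). Starts at 0 to 0.35. Turning it takes about 0.12 N m; it stays where left.
- screw_a_top (a point): Centre of the top face of screw A's brass head (38 mm diameter), 1 mm below the platform surface, in a 43 mm square recess. Turns with the screw: its x axis lies along the slot, z up. The slot runs right across the head, 8 mm wide and 10 mm deep.
- screw_b (a joint): Slotted lock screw B: in the platform at shaker x = +55, y = -75 mm. Grows as the screw turns clockwise seen from above; 0 = locked (slot along the shaker's x), 1.571 = released, a firm stop (slot along the shaker's y, in line with the black ticks). Starts at 0 to 0.35. Turning it takes about 0.12 N m; it stays where left.
- screw_b_top (a point): Centre of the top face of screw B's brass head (38 mm diameter), 1 mm below the platform surface, in a 43 mm square recess. Turns with the screw: its x axis lies along the slot, z up. The slot runs right across the head, 8 mm wide and 10 mm deep.
- knob (a joint): Speed knob on a vertical axis at shaker x = 0, y = +205 mm. Grows clockwise seen from above; 0 = pointer at the index mark (the long white line on the ledge, on the shaker's -x side of the knob). Range -0.6 to 2.7, starts at 0.8 to 2.2. Light friction, 0.05 N m; it stays where left.
- knob_grip (a point): On the knob's axis, 101 mm above the bench, where to grip. Turns with the knob. The grip is an upright black bar 52 mm long along the point's x, 15 mm thick (y), from 12 mm below to 13 mm above the point, on a round skirt of 50 mm diameter; the white pointer line on its top is at the point's -x end.
- driver: Wide flat driver standing blade down in the stand, 169 mm long, 0.16 kg. Origin at the middle of the blade's tip edge, z up towards the handle. Blade 28 mm wide (x), 4 mm thick (y), up to 25 mm height; shank 12 by 10 mm up to 85 mm; black handle 34 mm (x) by 24 mm (y, grip it across this) from 85 to 165 mm.
- driver_tip (a point): Middle of the driver's tip edge (same as its origin).
- stand: Grey block, fixed, 90 mm (x) by 75 mm (y), 90 mm tall, with an upright through slot 35 mm (x) by 15 mm (y) in the middle of its top. The driver hangs in it with the underside of its handle on the top, its tip 5 mm above the bench, its blade along the stand's x. Origin at the centre of the underside, z up.
- tray: Red tray, fixed, 280 mm (x) by 250 mm (y), rim 20 mm high, walls and floor 5 mm thick. Origin at the centre of its underside, z up.
- jar_1: Squat amber glass jar with a white screw cap: 58 mm diameter, cap 60 mm diameter from 52 to 76 mm height, 76 mm tall, 0.2 kg. Origin at the centre of its underside, z up. May be absent.
- jar_2: Squat amber glass jar with a white screw cap: 58 mm diameter, cap 60 mm diameter from 52 to 76 mm height, 76 mm tall, 0.2 kg. Origin at the centre of its underside, z up. May be absent.
- box_1: Lidded pipette-tip box, blue with a white lid, 56 mm (its x) by 90 mm (its y), 60 mm tall (62 with the lid's pad), 0.16 kg. Origin at the centre of its underside, z up. May be absent.
- box_2: Lidded pipette-tip box, blue with a white lid, 56 mm (its x) by 90 mm (its y), 60 mm tall (62 with the lid's pad), 0.16 kg. Origin at the centre of its underside, z up. May be absent.
- pen_pot: Bystander, to be left alone: dark pot with pens, 72 mm diameter, 90 mm high, pens up to 140 mm, beyond the driver stand. Origin at the centre of its underside.

How it is judged:
By the outcome, as a careful person would: the job done as asked, in the order asked, and still so for the second after the job is handed in, with the robot touching nothing.
Of jar_1, jar_2, box_1, box_2 only 2 to 4 are there at a start; the rules pass over those that are not, and their reading is None.
At some moment in a run one of jar_1, jar_2, box_1, box_2 may be knocked a few centimetres aside while the robot is not near it.
It also fails if it takes over 210 s, if anything falls off the work surface, if the arm or the gripper's body presses on something with over 40 N, if the wrist force passes 120 N, or if a joint passes its speed limit or range.

### The arm

A 6-joint arm with a two-finger parallel gripper is mounted at the origin on the work surface. World frame = base frame: x ahead of the robot, y to its left, z up, the work surface at z = 0. Lengths are in mm, angles in rad, forces in N, time in s.
With the tool pointing down it reaches from about 350 to 875 mm from the base axis. Payload 4.2 kg.
Tool frame: the origin (TCP) lies at the very end of the fingers, on their centre line; the grasp point (between the pads) lies 19 mm behind it (arm.pinch_z is the distance from the TCP to the grasp point, in mm); x points along the fingers, y is the direction in which the jaws open and shut, and the axes are right-handed (so a half turn about x gives the same grasp; the last joint's range is limited). The gripper opens to 85 mm and grips with 20 to 120 N. Pads are 22 mm wide; open, the fingers measure 114 mm over their backs; the gripper's body (76 mm by 85 mm) begins 54 mm behind the grasp point. The pads swing forward as they close: fully open they stand 13 mm farther back than shut.
Start: joints at [-1.005, 0.385, 0.008, 0, -1.194, -0.259], TCP at [188.772, -595.789, 231.312] pointing down, gripper open.
Joint ranges: [-3.14, 3.14], [-1.21, 2.06], [-1.07, 1.41], [-3.16, 2.05], [-2.99, -0.16], [-3.1, 3.1]. Speed limits (rad/s): [2.79, 2.79, 3.14, 3.14, 3.14, 3.14].

### API

Orientations are given as a unit quaternion [x, y, z, w].
In Python, from bench import arm gives the robot as it stands.
- The arm moves only by the tool drive_tool, never from a script. Its argument "motion" is a list of rows, each a list of 4 numbers: the shift along the tool's x, y, z in mm, then the turn about the tool's x in degrees. In form: [[dx, dy, dz, spin], ...]. A call has 1 to 10 rows; each row shifts and turns the commanded pose from where the row before left it, along the tool's axes as they then stand; what a row does not reach is not made up. A row lasts 1/12 s, in which the tool goes at most 41.7 mm and 7.16 degrees, less where a joint would pass 70% of its speed; a pose out of reach is approached as far as the arm can. A call with a gripper value outside its range is refused whole. "grip" is the finger opening in mm, from 0 to 85.4, set as the call begins (left out, the last holds). The fingers move at their own pace and stop on an object; the grip force is fixed at half the most. Time passes only in rows, so rows that do not move let the fingers close. It gives the time, the measured TCP pose, the force and the opening at its end, in the units of the state.
- arm.read_state(): the state, without advancing time (a new reading comes with each control period).
- arm.get_image(name): name is "scene" or "top" or "wrist"; returns the picture (420x560x3 uint8, red, green, blue); there is no depth.
- arm.calibration(name): a dict with "K" (3x3 intrinsics, pixels), "eye" and "attitude" of the camera in the world; the wrist camera has in their place "T_tool_cam" (4x4, takes a point from camera to tool coordinates, whose origin is the TCP and whose axes are the tool frame's). Camera axes: x right, y up, looking along -z (the intrinsics and any distortion apply to the point x, -y, -z); pixel columns grow to the right and rows downward; lengths in mm; the calibration is good to about 2 mm. A picture is of the moment at which its call begins: read the wrist's pose just before it. calibration takes no time and is no camera call.
- arm.job_done(): hands the job in, once; it reports no verdict.
The state is a dict: "clock": time; "joints": joint angles; "joint_vel": joint speeds; "joint_efforts": joint torques, N m; "position": TCP position; "ee_rot": TCP orientation; "contact_force": force on the tool from outside, world axes, zero at the start; "wrist_torque": the same for the moment, N m; "gripper_width": finger opening in mm.
Only numpy, scipy, OpenCV 4.12 (cv2) and the standard library are available. Lean on these libraries where they do the work, as an engineer would, in place of code of your own. Each camera call takes 0.05 s, during which the arm holds its last target. There are 200 camera calls.

## Working session

There is one attempt and no reset: what is moved stays moved. The work goes in short steps, Python scripts to look and compute and a tool call to move; the robot and the scene stay as the last step left them, time stands still between calls to the robot, and variables do not carry over. Pictures are saved under pics/ and viewed, about 12 in all and at most 16, crops included, and the job is handed in when it is done.

Besides the shell and the picture viewer there is one more tool, called after "Request:" in YAML: its name, and indented under it one key for each argument. drive_tool: Moves the arm, as the interface text tells. Its arguments: {"type":"object","properties":{"motion":{"type":"array"},"grip":{"type":"number"}},"required":["motion"]}

```bash
ls; mkdir -p pics; cat > h.py <<'E'
import numpy as np, cv2
from scipy.spatial.transform import Rotation as R
from bench import arm
np.set_printoptions(precision=3,suppress=True)
def save(n,f): 
    im=arm.get_image(n); cv2.imwrite('pics/'+f+'.png',im[:,:,::-1]); return im
E
python3 - <<'E'
from h import *
s=arm.read_state(); print(s)
for n in ['scene','top','wrist']: print(n,arm.calibration(n))
a=save('scene','s0');b=save('top','t0')
E
```

```text
pics
{'clock': 0.0, 'joints': array([-1.005,  0.386,  0.007, -0.   , -1.194, -0.259]), 'joint_vel': array([ 0.002,  0.   , -0.003, -0.   ,  0.001,  0.   ]), 'joint_efforts': array([  0.   , -39.229,  18.839,   4.186,  -0.005,  -0.   ]), 'position': array([ 188.606, -595.253,  230.224]), 'ee_rot': array([-0.107,  0.699,  0.109,  0.699]), 'contact_force': array([ 0.917,  0.043, -0.411]), 'wrist_torque': array([ 0.031,  0.024, -0.059]), 'gripper_width': 84.96552567816363}
scene {'K': array([[392.353,   0.   , 276.173],
       [  0.   , 392.353, 205.311],
       [  0.   ,   0.   ,   1.   ]]), 'eye': array([760.926, 451.323, 777.024]), 'attitude': array([0.073, 0.286, 0.931, 0.213])}
top {'K': array([[471.708,   0.   , 280.797],
       [  0.   , 471.708, 208.108],
       [  0.   ,   0.   ,   1.   ]]), 'eye': array([ 414.342,   42.132, 1294.772]), 'attitude': array([ 0.034, -0.048, -0.696,  0.716])}
wrist {'K': array([[335.396,   0.   , 276.023],
       [  0.   , 335.396, 207.479],
       [  0.   ,   0.   ,   1.   ]]), 'T_tool_cam': array([[  -0.   ,    0.313,   -0.95 , -142.348],
       [   1.   ,    0.   ,   -0.   ,    0.291],
       [   0.   ,   -0.95 ,   -0.313,  -80.175],
       [   0.   ,    0.   ,    0.   ,    1.   ]])}
```

View pics/t0.png

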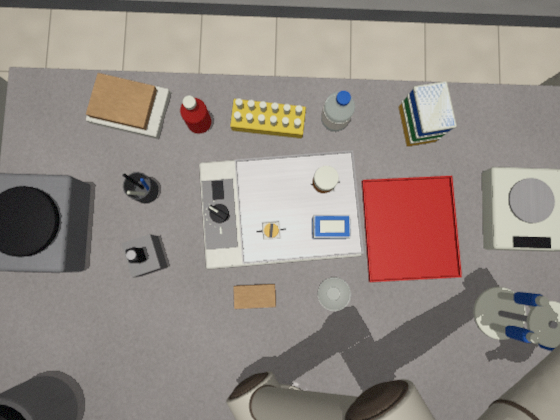

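View pics/s0.png

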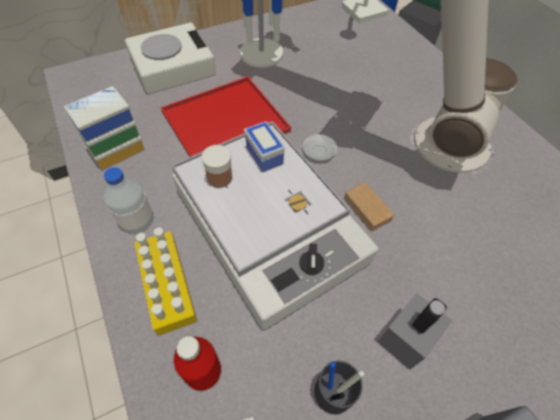

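The top view shows one jar with a white cap at (326,178), one box at (332,227), screw A at (271,230), the knob at (218,213), the driver and stand at (140,255), and the tray at (411,228). Screw B is probably under the jar.

```bash
cat >> h.py <<'E'
def cam(n,s=None):
    c=arm.calibration(n)
    if 'eye' in c: return c['K'],np.array(c['eye']),R.from_quat(c['attitude']).as_matrix()
    s=s or arm.read_state(); T=c['T_tool_cam']; Rt=R.from_quat(s['ee_rot']).as_matrix()
    return c['K'],np.array(s['position'])+Rt@T[:3,3],Rt@T[:3,:3]
def ray(C,px,z):
    K,e,A=C; px=np.atleast_2d(px).astype(float)
    d=np.c_[(px[:,0]-K[0,2])/K[0,0],-(px[:,1]-K[1,2])/K[1,1],-np.ones(len(px))]@A.T
    return e+d*((z-e[2])/d[:,2])[:,None]
def proj(C,P):
    K,e,A=C; q=(np.atleast_2d(P)-e)@A; return np.c_[K[0,0]*q[:,0]/-q[:,2]+K[0,2],K[1,2]-K[1,1]*q[:,1]/-q[:,2]]
def blobs(m,amin=50):
    m=cv2.morphologyEx(m.astype(np.uint8),cv2.MORPH_OPEN,np.ones((3,3)))
    cs,_=cv2.findContours(m,cv2.RETR_EXTERNAL,cv2.CHAIN_APPROX_NONE)
    return [c for c in sorted(cs,key=cv2.contourArea,reverse=True) if cv2.contourArea(c)>amin]
def rect(C,c,z):
    P=ray(C,c.reshape(-1,2),z)[:,:2].astype(np.float32); return cv2.minAreaRect(P)
E
python3 - <<'E'
from h import *
im=cv2.imread('pics/t0.png'); C=cam('top'); hsv=cv2.cvtColor(im,cv2.COLOR_BGR2HSV); H,S,V=cv2.split(hsv)
m=((H<8)|(H>172))&(S>150)&(V>80); 
for c in blobs(m,1000): print('red',c.reshape(-1,2).mean(0),rect(C,c,20))
w=(V>165)&(S<50); win=np.zeros_like(w); win[140:280,190:368]=1
for c in blobs(w&(win>0),100): print('white',cv2.contourArea(c),c.reshape(-1,2).mean(0),'z90',rect(C,c,98))
m=(H>100)&(H<125)&(S>120)&(win>0)
for c in blobs(m,50): print('blue',c.reshape(-1,2).mean(0),rect(C,c,150))
m=(H>12)&(H<30)&(S>100)&(win>0)
for c in blobs(m,20): print('brass',c.reshape(-1,2).mean(0),rect(C,c,89))
print('jar cap',ray(C,[326,178],166),'knob',ray(C,[218,213],105),'drv',ray(C,[136,255],173))
crop=lambda x,y,w,h:cv2.resize(im[y:y+h,x:x+w],None,fx=4,fy=4,interpolation=cv2.INTER_CUBIC)
cv2.imwrite('pics/c1.png',np.hstack([crop(110,160,60,120),crop(196,160,60,120),crop(300,150,68,120)]))
E
```

```text
red [410.818 228.509] ((520.4694213867188, -337.363525390625), (276.9359436035156, 250.56869506835938), 4.4532856941223145)
white 13661.0 [275.177 209.196] z90 ((553.8299560546875, 21.97265625), (273.5619201660156, 396.6903076171875), 6.387247562408447)
blue [332.158 225.634] ((509.4236145019531, -105.39678955078125), (46.49403381347656, 78.90472412109375), 1.5932072401046753)
brass [274.481 230.333] ((497.4353332519531, 34.16496658325195), (28.188745498657227, 12.787410736083984), 1.572730302810669)
brass [267.28 229.8 ] ((498.1724548339844, 53.389808654785156), (25.63193702697754, 10.23790454864502), 1.6851825714111328)
jar cap [[623.457 -86.974 166.   ]] knob [[536.614 178.371 105.   ]] drv [[424.842 358.669 173.   ]]
```

View pics/c1.png

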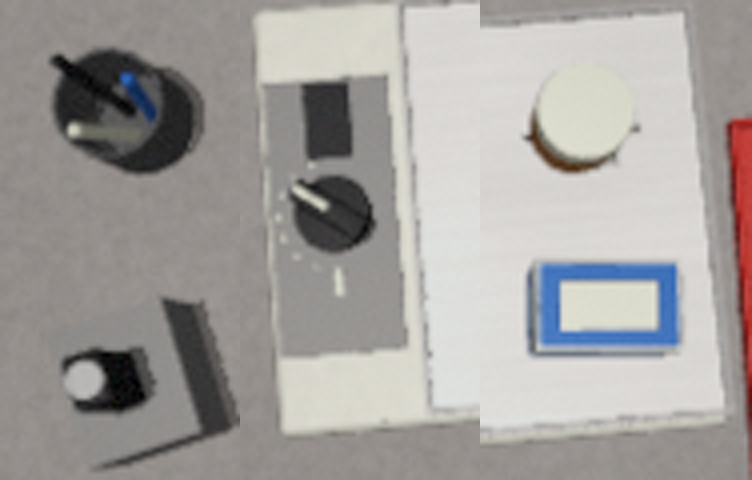

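Estimates: shaker origin about (560,-25) with yaw 6.4°, jar at (623,-87) over screw B, box at (509,-105), and driver at (425,359). I'll go above the box and jar first.

```bash
cat >> h.py <<'E'
def plan(p,yaw=None,s=None):
    "yaw: wanted world direction of the tool's y (mod 180), deg. Prints spin, then shift in the axes after the spin"
    s=s or arm.read_state(); Rt=R.from_quat(s['ee_rot']); y=Rt.as_matrix()[:,1]; c=np.degrees(np.arctan2(y[1],y[0])); sp=0.
    if yaw is not None: sp=-((yaw-c+90)%180-90)
    d=(Rt*R.from_rotvec([np.radians(sp),0,0])).inv().apply(np.array(p)-s['position'])
    print('pos',s['position'],'y-dir',round(c,1),'j6',s['joints'][5],'F',s['contact_force'],'w',round(s['gripper_width'],1),'| SPIN',round(sp,1),'SHIFT',d,'down-ness',Rt.as_matrix()[2,0])
E
python3 - <<'E'
from h import *
plan([509.4,-105.4,300],1.6); plan([623.4,-87,300],90)
E
```

```text
pos [ 188.599 -595.316  230.312] y-dir 107.6 j6 -0.25860136960110597 F [-0.085 -0.472  0.02 ] w 85.5 | SPIN -74.0 SHIFT [ -69.012 -334.307  480.898] down-ness -0.9999979839669878
pos [ 188.599 -595.316  230.312] y-dir 107.6 j6 -0.25860136960110597 F [-0.085 -0.472  0.02 ] w 85.5 | SPIN 17.6 SHIFT [-69.063 508.445 434.75 ] down-ness -0.9999979839669878
```

```bash
python3 - <<'E'
from h import *
C=cam('top');print(ray(C,[498,313],0),ray(C,[548,325],280),'TCP px',proj(C,[[188.6,-595,230],[188.6,-595,400]]))
D=cam('scene');print(ray(D,[262,52],0),proj(D,[[188.6,-595,230],[188.6,-595,400],[0,0,0]]))
E
```

```text
[[ 295.907 -580.613    0.   ]] [[ 299.01  -552.875  280.   ]] TCP px [[555.593 373.534]
 [610.663 394.865]]
[[ 292.573 -587.779    0.   ]] [[ 292.617  -29.764]
 [ 295.928 -101.514]
 [ 451.037  143.508]]
```

```bash
python3 - <<'E'
from h import *
save('wrist','w0')
E
```

```text
(no output)
```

View pics/w0.png

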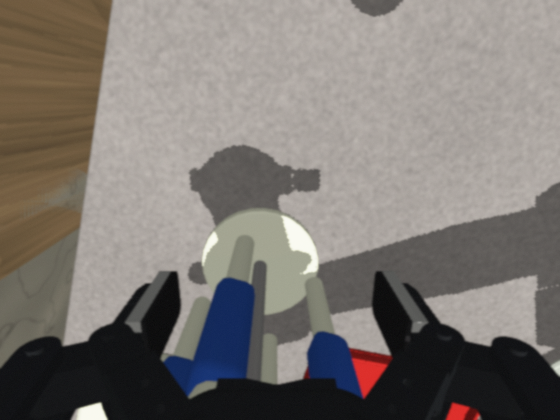

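The wrist view shows the pipette stand (base at about (260,260)) just ahead in +x, so I'll back off along +y before turning.

Request:
drive_tool:
  motion:
    - [-20,20,6,0]
    - [-20,30,10,0]
    - [-20,30,10,0]
    - [-10,30,10,0]
    - [0,30,10,0]
    - [0,30,10,0]
    - [0,30,10,0]
    - [0,30,8,0]
    - [0,5,0,0]
    - [0,0,0,0]
  grip: 85

```text
clock: 0.98
position: [188.0, -348.0, 301.8]
ee_rot: [-0.109, 0.698, 0.108, 0.699]
contact_force: [-0.8, -0.6, -0.4]
gripper_width: 84.9
```

```bash
python3 - <<'E'
from h import *
plan([543,-87,300],90)
E
```

```text
pos [ 187.95  -347.957  301.836] y-dir 107.7 j6 -0.6017931736296904 F [-0.813 -0.578 -0.382] w 84.9 | SPIN 17.7 SHIFT [  2.128 260.959 355.047] down-ness -0.9999985837760987
```

Request:
drive_tool:
  motion:
    - [0,0,0,6]
    - [0,0,0,6]
    - [0,0,0,5.7]
    - [-3,20,25,0]
    - [-3,30,33,0]
    - [-3,35,33,0]
    - [-3,35,33,0]
    - [-3,35,33,0]
    - [-3,35,33,0]
    - [-3,35,33,0]

```text
clock: 1.82
position: [389.0, -149.3, 320.2]
ee_rot: [0.001, 0.707, -0.001, 0.707]
contact_force: [0.3, -1.0, -0.1]
gripper_width: 85.0
```

Request:
drive_tool:
  motion:
    - [-5,30,33,0]
    - [-5,30,33,0]
    - [0,20,20,0]
    - [0,15,10,0]
    - [0,5,5,0]
    - [0,0,0,0]
    - [0,0,0,0]

```text
clock: 2.4
position: [483.8, -55.7, 328.7]
ee_rot: [0.001, 0.708, -0.001, 0.707]
contact_force: [0.1, -0.4, -0.1]
gripper_width: 85.2
```

```bash
python3 - <<'E'
from h import *
s=arm.read_state(); plan([543,-87,300],90,s); save('wrist','w1')
E
```

```text
pos [483.786 -55.669 328.733] y-dir 89.9 j6 -1.7932876690869248 F [ 0.071 -0.396 -0.088] w 85.2 | SPIN -0.1 SHIFT [ 28.656 -31.317  59.258] down-ness -0.9999987102361835
```

View pics/w1.png

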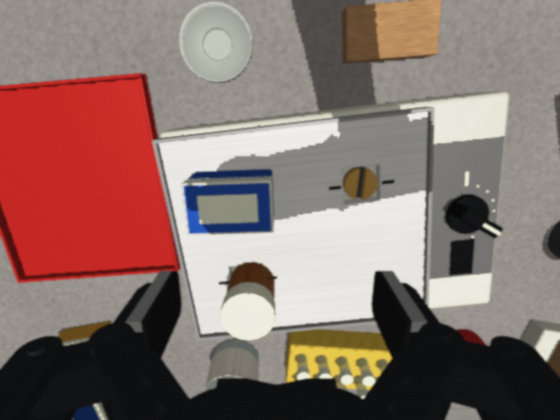

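The wrist view shows platform corners at (157,141), (431,108), (428,305) and (200,334). Screw A is at (361,183), the box lid at about (230,204), the jar cap at (248,313) and the knob at (465,212) with its pointer at (490,230).

```bash
python3 - <<'E'
from h import *
C=cam('wrist'); im=cv2.imread('pics/w1.png'); H,S,V=cv2.split(cv2.cvtColor(im,cv2.COLOR_BGR2HSV))
P=ray(C,[[157,141],[431,108],[428,305],[200,334]],98)[:,:2]; print(P,P.mean(0),np.linalg.norm(P-np.roll(P,1,0),axis=1))
for a,b in((0,1),(3,2)): v=P[b]-P[a]; print('ydir',np.degrees(np.arctan2(v[1],v[0]))-90)
for a,b in((0,3),(1,2)): v=P[b]-P[a]; print('xdir',np.degrees(np.arctan2(v[1],v[0])))
A=ray(C,[[361,183],[335,187],[388,182]],89)[:,:2];print('A',A)
yw=np.radians(5.8);M=np.array([[np.cos(yw),-np.sin(yw)],[np.sin(yw),np.cos(yw)]]);print('origin from A',A[0]-M@[-55,75])
print('jar',ray(C,[248,313],166))
m=(H>100)&(H<130)&(S>100)&(V>40);m[:150]=0;m[250:]=0
c=blobs(m,300)[0];
hull=cv2.convexHull(c); print('box',[np.round(x,1) for x in rect(C,hull,150)],cv2.boundingRect(c))
E
```

```text
[[ 448.448 -186.587]
 [ 414.572  110.032]
 [ 659.46   140.62 ]
 [ 703.69  -158.122]] [556.543 -23.514] [256.825 298.547 246.791 301.999]
ydir 6.515373684724551
ydir 8.421736175550961
xdir 6.363492943009702
xdir 7.119841752779754
A [[498.935  43.851]
 [503.678  13.626]
 [497.832  75.375]]
origin from A [561.233 -25.207]
jar [[622.19  -86.094 166.   ]]
box [array([ 509.8, -104.6]), array([50., 84.]), np.float64(1.8)] (184, 184, 87, 49)
```

Request:
drive_tool:
  motion:
    - [0,-5,25,0]
    - [0,-8,35,0]
    - [0,-8,35,0]
    - [0,-6,29,0]
    - [10,-4,15,0]
    - [30,0,0,0]
    - [40,0,0,0]
    - [40,0,0,0]
    - [40,0,0,0]
    - [30,0,0,0]

```text
clock: 3.28
position: [620.4, -88.0, 136.5]
ee_rot: [0.002, 0.708, -0.002, 0.706]
contact_force: [-0.6, -0.5, -1.0]
gripper_width: 85.4
```

Request:
drive_tool:
  motion:
    - [13,0,0,0]
    - [0,0,0,0]
    - [0,0,0,0]

```text
clock: 3.53
position: [622.3, -87.7, 126.6]
ee_rot: [0.001, 0.707, -0.001, 0.707]
contact_force: [-0.0, -0.3, 1.1]
gripper_width: 85.0
```

Request:
drive_tool:
  motion:
    - [0,0,0,0]
    - [0,0,0,0]
    - [0,0,0,0]
    - [0,0,0,0]
    - [0,0,0,0]
    - [0,0,0,0]
    - [0,0,0,0]
    - [0,0,0,0]
  grip: 40

```text
clock: 4.2
position: [624.0, -86.8, 129.0]
ee_rot: [0.0, 0.705, -0.001, 0.709]
contact_force: [-0.4, -1.8, 5.6]
gripper_width: 58.7
```

Request:
drive_tool:
  motion:
    - [-5,0,0,0]
    - [-15,0,0,0]
    - [-25,0,0,0]
    - [-25,0,0,0]
    - [0,-15,-3,0]
    - [0,-25,-4,0]
    - [0,-30,-4,0]
    - [0,-30,-4,0]
    - [0,-30,-4,0]
    - [0,-30,-4,0]

```text
clock: 5.03
position: [598.0, -247.3, 195.2]
ee_rot: [0.001, 0.708, -0.0, 0.706]
contact_force: [0.9, -0.2, -1.5]
gripper_width: 58.9
```

Request:
drive_tool:
  motion:
    - [0,-30,-4,0]
    - [0,-25,-4,0]
    - [0,-18,-3,0]
    - [0,-10,0,0]
    - [0,0,0,0]
    - [0,0,0,0]

```text
clock: 5.53
position: [587.6, -329.1, 195.4]
ee_rot: [0.001, 0.708, -0.001, 0.707]
contact_force: [0.4, -0.6, -2.2]
gripper_width: 59.2
```

```bash
python3 - <<'E'
from h import *
s=arm.read_state(); plan([590,-330,44],90,s); save('wrist','w2')
E
```

```text
pos [ 587.646 -329.071  195.406] y-dir 89.8 j6 -1.302151248676509 F [ 0.376 -0.607 -2.18 ] w 59.2 | SPIN -0.2 SHIFT [151.401  -1.115   2.559] down-ness -0.9999983371331909
```

View pics/w2.png

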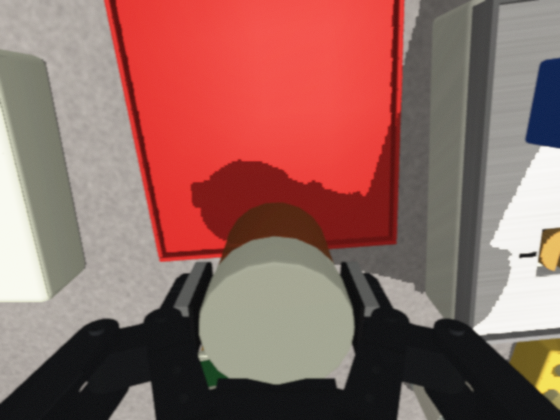

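Request:
drive_tool:
  motion:
    - [20,0,0,0]
    - [35,0,0,0]
    - [35,0,0,0]
    - [30,0,0,0]
    - [16,0,0,0]
    - [8,0,0,0]
    - [3,0,0,0]
    - [2,0,0,0]
    - [0,0,0,0]
    - [0,0,0,0]

```text
clock: 6.42
position: [589.2, -329.4, 49.2]
ee_rot: [0.0, 0.706, -0.001, 0.708]
contact_force: [0.2, -0.2, -2.4]
gripper_width: 58.3
```

Request:
drive_tool:
  motion:
    - [1,0,0,0]
    - [1,0,0,0]
    - [0,0,0,0]
    - [0,0,0,0]

```text
clock: 6.75
position: [588.1, -329.4, 45.6]
ee_rot: [0.001, 0.707, -0.001, 0.707]
contact_force: [0.1, -0.5, -2.0]
gripper_width: 58.8
```

Request:
drive_tool:
  motion:
    - [1,0,0,0]
    - [1,0,0,0]
    - [1,0,0,0]
    - [0,0,0,0]
    - [0,0,0,0]

```text
clock: 7.17
position: [588.3, -329.5, 44.1]
ee_rot: [0.0, 0.707, -0.001, 0.707]
contact_force: [-2.6, 1.3, 5.2]
gripper_width: 58.9
```

Request:
drive_tool:
  motion:
    - [1,0,0,0]
    - [1,0,0,0]
    - [0,0,0,0]
    - [0,0,0,0]

```text
clock: 7.5
position: [588.4, -329.5, 44.1]
ee_rot: [-0.0, 0.707, -0.001, 0.708]
contact_force: [-4.5, 3.4, 12.8]
gripper_width: 59.0
```

Request:
drive_tool:
  motion:
    - [-2,0,0,0]
    - [0,0,0,0]
    - [0,0,0,0]
    - [0,0,0,0]
    - [0,0,0,0]
    - [0,0,0,0]
    - [-10,0,0,0]
    - [-30,0,0,0]
    - [-40,0,0,0]
    - [-40,0,0,0]
  grip: 85

```text
clock: 8.33
position: [587.4, -329.2, 163.4]
ee_rot: [0.001, 0.708, -0.001, 0.706]
contact_force: [-0.1, -0.3, 0.0]
gripper_width: 85.1
```

Request:
drive_tool:
  motion:
    - [-40,20,-10,0]
    - [-40,30,-20,0]
    - [-40,30,-20,0]
    - [-25,30,-20,0]
    - [0,30,-20,0]
    - [0,20,-10,0]
    - [0,0,0,0]
    - [0,0,0,0]

```text
clock: 9.0
position: [499.0, -185.3, 286.0]
ee_rot: [-0.0, 0.706, -0.0, 0.708]
contact_force: [0.3, 0.6, -0.0]
gripper_width: 85.2
```

```bash
python3 - <<'E'
from h import *
s=arm.read_state();C=cam('wrist',s); save('wrist','w3')
im=cv2.imread('pics/w3.png'); H,S,V=cv2.split(cv2.cvtColor(im,cv2.COLOR_BGR2HSV))
m=(H>100)&(H<130)&(S>100)&(V>40);win=np.zeros_like(m);q=proj(C,[[510,-105,150]])[0].astype(int);print(q);win[max(q[1]-70,0):q[1]+70,max(0,q[0]-90):q[0]+90]=1
c=blobs(m&win,300)[0];r=rect(C,cv2.convexHull(c),150)
print('box',[np.round(x,1) for x in r],cv2.boundingRect(c))
plan([511,-105,200],1.8,s)
E
```

```text
[367 206]
box [array([ 483.6, -108.4]), array([50.1, 84. ]), np.float64(1.6)] (317, 147, 102, 60)
pos [ 499.007 -185.254  286.005] y-dir 90.0 j6 -1.5206283698551613 F [ 0.277  0.559 -0.031] w 85.2 | SPIN 88.2 SHIFT [ 86.003  14.285 -79.88 ] down-ness -0.9999965230190295
```

View pics/w3.png

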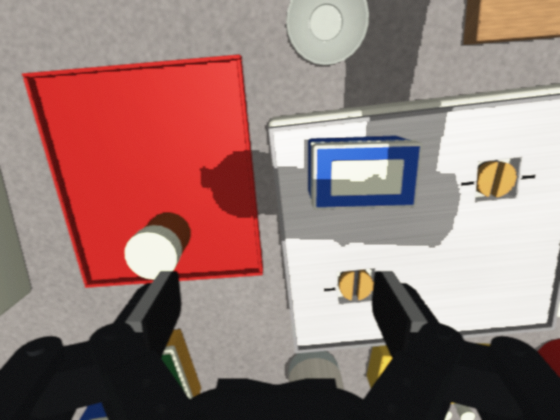

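The wrist view shows the jar upright in the tray, near (153,250). The box has been knocked to about (484,-108), and screw B at (356,286) is now visible. I'll grip the box across its 56 mm side.

Request:
drive_tool:
  motion:
    - [0,0,0,-7]
    - [0,0,0,-7]
    - [0,0,0,-7]
    - [0,0,0,-7]
    - [0,0,0,-7]
    - [0,0,0,-7]
    - [0,0,0,-7]
    - [0,0,0,-7]
    - [0,0,0,-7]
    - [0,0,0,-7]

```text
clock: 9.88
position: [499.9, -187.1, 283.8]
ee_rot: [-0.406, 0.579, 0.406, 0.578]
contact_force: [0.2, 0.2, 0.9]
gripper_width: 85.3
```

Request:
drive_tool:
  motion:
    - [0,0,0,-7]
    - [0,0,0,-7]
    - [0,0,0,-7]
    - [0,0,0,-0.7]
    - [0,4,20,0]
    - [0,5,30,0]
    - [0,3.5,27.5,0]
    - [0,0,0,0]
    - [0,0,0,0]

```text
clock: 10.63
position: [485.1, -108.4, 284.5]
ee_rot: [0.507, -0.493, -0.507, -0.493]
contact_force: [-0.0, -0.8, -0.1]
gripper_width: 84.9
```

```bash
python3 - <<'E'
from h import *
s=arm.read_state();C=cam('wrist',s); save('wrist','w4')
im=cv2.imread('pics/w4.png'); H,S,V=cv2.split(cv2.cvtColor(im,cv2.COLOR_BGR2HSV))
m=(H>100)&(H<130)&(S>100)&(V>40)
for c in blobs(m,300)[:3]:
  r=rect(C,cv2.convexHull(c),150); print('box',[np.round(x,1) for x in r],cv2.boundingRect(c))
plan([484,-108,115],1.6,s)
E
```

```text
box [array([ 483.8, -108.5]), array([50.2, 83.8]), np.float64(1.5)] (248, 146, 61, 95)
pos [ 485.082 -108.433  284.473] y-dir -178.5 j6 -0.08070248698061795 F [-0.018 -0.76  -0.121] w 84.9 | SPIN -0.1 SHIFT [169.473   1.087   0.505] down-ness -0.9999999632995196
```

Request:
drive_tool:
  motion:
    - [20,1,0,0]
    - [35,0,0,0]
    - [38,0,0,0]
    - [38,0,0,0]
    - [20,0,0,0]
    - [12,0,0,0]
    - [7,0,0,0]
    - [0,0,0,0]
    - [0,0,0,0]

```text
clock: 11.43
position: [484.4, -109.6, 114.6]
ee_rot: [0.507, -0.493, -0.506, -0.493]
contact_force: [0.4, -0.4, 0.9]
gripper_width: 84.6
```

Request:
drive_tool:
  motion:
    - [0,0,0,0]
    - [0,0,0,0]
    - [0,0,0,0]
    - [0,0,0,0]
    - [0,0,0,0]
    - [0,0,0,0]
    - [0,0,0,0]
    - [0,0,0,0]
  grip: 40

```text
clock: 12.1
position: [484.7, -108.9, 115.7]
ee_rot: [0.508, -0.492, -0.506, -0.494]
contact_force: [-0.3, -0.0, 7.0]
gripper_width: 55.2
```

Request:
drive_tool:
  motion:
    - [-5,0,0,0]
    - [-15,0,0,0]
    - [-25,0,0,0]
    - [-25,0,0,0]
    - [0,0,-15,0]
    - [0,2,-30,0]
    - [0,4,-35,0]
    - [0,4,-35,0]
    - [0,4,-35,0]
    - [0,4,-35,0]

```text
clock: 12.93
position: [469.8, -295.4, 183.9]
ee_rot: [-0.506, 0.493, 0.507, 0.493]
contact_force: [1.3, 0.2, -1.3]
gripper_width: 55.1
```

Request:
drive_tool:
  motion:
    - [0,4,-25,0]
    - [0,4,-15,0]
    - [0,0,-5,0]
    - [0,0,0,0]
    - [0,0,0,0]

```text
clock: 13.35
position: [463.7, -339.0, 183.8]
ee_rot: [-0.506, 0.493, 0.507, 0.493]
contact_force: [-0.2, 0.2, -2.2]
gripper_width: 55.4
```

```bash
python3 - <<'E'
from h import *
s=arm.read_state(); plan([462,-340,32],4.5,s); 
E
```

```text
pos [ 463.686 -338.991  183.85 ] y-dir -178.4 j6 0.3771399123102896 F [-0.155  0.207 -2.19 ] w 55.4 | SPIN -2.9 SHIFT [151.85    1.617  -1.031] down-ness -0.9999990156972298
```

Request:
drive_tool:
  motion:
    - [20,0,0,-2.9]
    - [35,0,0,0]
    - [35,0,0,0]
    - [30,0,0,0]
    - [16,0,0,0]
    - [8,0,0,0]
    - [3,0,0,0]
    - [2,0,0,0]
    - [0,0,0,0]
    - [0,0,0,0]

```text
clock: 14.18
position: [465.1, -339.7, 36.8]
ee_rot: [0.52, -0.48, -0.518, -0.48]
contact_force: [0.4, 0.5, -1.8]
gripper_width: 55.2
```

Request:
drive_tool:
  motion:
    - [1,0,0,0]
    - [1,0,0,0]
    - [1,0,0,0]
    - [0,0,0,0]
    - [0,0,0,0]

```text
clock: 14.6
position: [464.0, -339.6, 32.4]
ee_rot: [0.519, -0.48, -0.519, -0.48]
contact_force: [0.4, -0.4, -1.7]
gripper_width: 55.0
```

Request:
drive_tool:
  motion:
    - [1,0,0,0]
    - [1,0,0,0]
    - [0,0,0,0]
    - [0,0,0,0]

```text
clock: 14.93
position: [464.1, -339.7, 30.8]
ee_rot: [0.519, -0.48, -0.519, -0.48]
contact_force: [-1.4, 0.5, 2.6]
gripper_width: 55.1
```

Request:
drive_tool:
  motion:
    - [-2,0,0,0]
    - [0,0,0,0]
    - [0,0,0,0]
    - [0,0,0,0]
    - [0,0,0,0]
    - [0,0,0,0]
    - [-10,0,0,0]
    - [-30,0,0,0]
    - [-40,0,0,0]
    - [-40,0,0,0]
  grip: 85

```text
clock: 15.77
position: [463.3, -339.3, 153.7]
ee_rot: [-0.518, 0.48, 0.52, 0.48]
contact_force: [0.8, -1.6, 0.5]
gripper_width: 85.2
```

Request:
drive_tool:
  motion:
    - [-40,0,0,0]
    - [-40,0,0,0]
    - [-40,0,10,0]
    - [-40,0,20,0]
    - [-15,-1,30,0]
    - [0,-1,35,0]
    - [0,-1,35,0]
    - [0,-1,35,0]
    - [0,-1,35,0]
    - [0,-1,35,0]

```text
clock: 16.6
position: [450.9, -104.7, 325.6]
ee_rot: [0.519, -0.48, -0.519, -0.481]
contact_force: [0.5, 0.1, 0.3]
gripper_width: 84.5
```

Request:
drive_tool:
  motion:
    - [0,-1,35,0]
    - [0,-1,35,0]
    - [0,-1,35,0]
    - [0,-1,35,0]
    - [0,-1,35,0]
    - [0,-1,35,0]
    - [0,-1,35,0]
    - [0,-1,35,0]
    - [0,-1,35,0]
    - [0,0,35,0]

```text
clock: 17.43
position: [432.8, 244.9, 325.6]
ee_rot: [0.519, -0.48, -0.519, -0.48]
contact_force: [0.6, -0.3, -0.1]
gripper_width: 84.7
```

Request:
drive_tool:
  motion:
    - [0,0,20,0]
    - [0,0,10,0]
    - [0,0,0,0]
    - [0,0,0,0]

```text
clock: 17.77
position: [430.9, 273.0, 324.9]
ee_rot: [0.519, -0.48, -0.519, -0.48]
contact_force: [0.9, -0.2, 0.3]
gripper_width: 85.0
```

```bash
python3 - <<'E'
from h import *
s=arm.read_state();plan([425,359,250],None,s); save('wrist','w5'); save('top','t5')
E
```

```text
pos [430.866 272.993 324.874] y-dir -175.5 j6 -0.8048576927852817 F [ 0.886 -0.158  0.27 ] w 85.0 | SPIN 0.0 SHIFT [74.847 -0.92  86.225] down-ness -0.9999999425935902
```

View pics/w5.png

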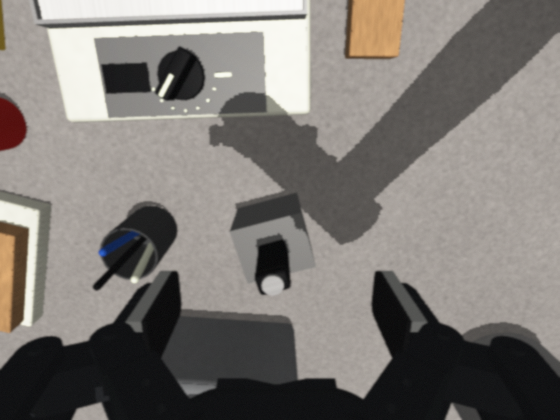

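```bash
python3 - <<'E'
from h import *
C=cam('wrist'); im=cv2.imread('pics/w5.png'); H,S,V=cv2.split(cv2.cvtColor(im,cv2.COLOR_BGR2HSV))
P=ray(C,[[233,235],[302,218],[314,265],[247,282]],90)[:,:2]; print(P,P.mean(0),np.linalg.norm(P-np.roll(P,1,0),axis=1))
for a,b in((0,1),(3,2),(0,3),(1,2)): v=P[b]-P[a]; print(np.degrees(np.arctan2(v[1],v[0])))
m=(V>85)&(S<40); win=np.zeros_like(m);win[205:290,225:325]=1
for c in blobs(m&(win>0),100): print(cv2.boundingRect(c),cv2.contourArea(c),rect(C,cv2.convexHull(c),90))
m=(V>150)&(S<40);win[:]=0;win[270:300,255:290]=1
for c in blobs(m&(win>0),20): print('cap',c.reshape(-1,2).mean(0),ray(C,c.reshape(-1,2).mean(0),174))
m=(V<60);win[:]=0;win[230:300,245:300]=1
for c in blobs(m&(win>0),20): print('blk',cv2.boundingRect(c))
cv2.imwrite('pics/c5.png',cv2.resize(im[185:305,215:335],None,fx=5,fy=5,interpolation=cv2.INTER_CUBIC))
E
```

```text
[[477.263 355.557]
 [395.723 327.181]
 [374.354 388.503]
 [457.022 419.201]] [426.09 372.61] [66.785 86.337 64.939 88.184]
-160.81159042039513
-159.6276711537665
107.64281202261849
109.21204174017888
(225, 205, 100, 85) 5296.0 ((425.56988525390625, 370.0679626464844), (127.49380493164062, 113.6190185546875), 4.411135673522949)
(261, 275, 23, 15) 267.0 ((425.18212890625, 416.8206481933594), (28.31131935119629, 20.330997467041016), 4.411147117614746)
cap [271.43  291.298] [[427.659 377.424 174.   ]]
blk (255, 239, 35, 49)
```

View pics/c5.png

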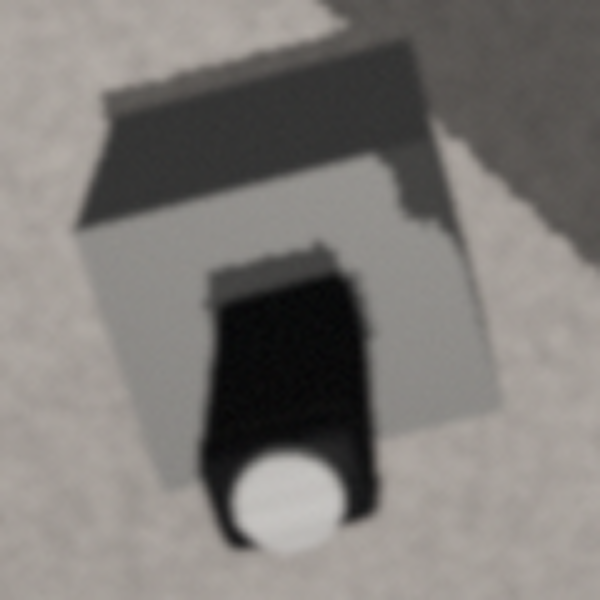

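```bash
python3 - <<'E'
from h import *
C=cam('wrist')
P=ray(C,[[230.6,231],[301,212.8],[315,266.4],[248.6,283]],90)[:,:2]; print(P,P.mean(0),np.linalg.norm(P-np.roll(P,1,0),axis=1))
for a,b in((0,1),(3,2),(0,3),(1,2)): v=P[b]-P[a]; print(np.degrees(np.arctan2(v[1],v[0])))
print(ray(C,[272.7,285.1],174))
# top-view check
Ct=cam('top'); print('top drv',ray(Ct,[131.5,255.3],174))
plan([425,366,240],19+90)
E
```

```text
[[480.359 350.531]
 [397.576 320.716]
 [372.879 390.359]
 [454.908 420.496]] [426.43  370.526] [74.45  87.988 73.893 87.389]
-160.1925488782113
-159.82692431412858
109.9896822979677
109.52523475958168
[[426.912 370.255 174.   ]]
top drv [[423.85  368.842 174.   ]]
pos [431.093 272.163 325.043] y-dir -175.6 j6 -0.8049733093998185 F [-0.237  0.525 -0.441] w 84.8 | SPIN 75.4 SHIFT [85.046 90.71  24.773] down-ness -0.9999999815586602
```

Request:
drive_tool:
  motion:
    - [0,0,0,-7]
    - [0,0,0,-7]
    - [0,0,0,-7]
    - [0,0,0,-7]
    - [0,0,0,-7]
    - [0,0,0,-7]
    - [0,0,0,-7]
    - [0,0,0,-7]
    - [0,0,0,-7]
    - [0,0,0,-7]

```text
clock: 18.7
position: [431.3, 271.8, 325.1]
ee_rot: [0.701, -0.094, -0.701, -0.094]
contact_force: [0.7, 0.6, 0.5]
gripper_width: 84.9
```

Request:
drive_tool:
  motion:
    - [0,0,0,-7]
    - [0,0,0,-7]
    - [0,0,0,-7]
    - [0,0,0,-7]
    - [0,0,0,-7]
    - [0,0,0,-0.5]
    - [0,-30,-9,0]
    - [0,-34,-10,0]
    - [0,-30,-10,0]
    - [0,0,0,0]

```text
clock: 19.53
position: [426.4, 374.9, 323.7]
ee_rot: [-0.696, -0.122, 0.696, -0.122]
contact_force: [0.1, -0.0, 0.5]
gripper_width: 84.9
```

Request:
drive_tool:
  motion:
    - [20,0,0,0]
    - [20,0,0,0]
    - [20,0,0,0]
    - [0,0,0,0]
    - [0,0,0,0]

```text
clock: 19.95
position: [426.4, 370.5, 264.4]
ee_rot: [-0.696, -0.121, 0.697, -0.122]
contact_force: [0.6, 0.9, 0.7]
gripper_width: 85.1
```

```bash
python3 - <<'E'
from h import *
s=arm.read_state();plan([426.5,370.3,118],109.9,s); C=cam('wrist',s);save('wrist','w6')
print('cap px',proj(C,[426.5,370.3,174]))
E
```

```text
pos [426.434 370.502 264.42 ] y-dir -70.2 j6 0.9144215746676548 F [0.621 0.853 0.661] w 85.1 | SPIN -0.1 SHIFT [146.42   -0.017  -0.178] down-ness -0.9999979810973455
cap px [[276.552 212.238]]
```

View pics/w6.png

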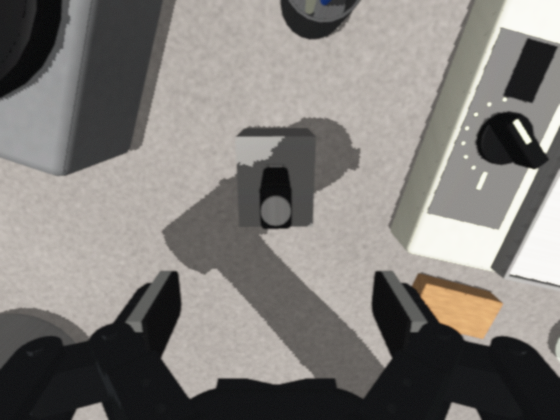

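The cap is at (275,210), against a predicted (276.6,212), and the stand is square to the jaws. I'll descend and grip.

Request:
drive_tool:
  motion:
    - [20,-0.5,0,0]
    - [30,0,0,0]
    - [30,0,0,0]
    - [30,0,0,0]
    - [20,0,0,0]
    - [10,0,0,0]
    - [6,0,0,0]
    - [0,0,0,0]
    - [0,0,0,0]

```text
clock: 20.75
position: [427.0, 373.0, 120.3]
ee_rot: [0.697, 0.123, -0.696, 0.122]
contact_force: [0.3, -0.1, 0.9]
gripper_width: 85.2
```

Request:
drive_tool:
  motion:
    - [0,0,0,0]
    - [0,0,0,0]
    - [0,0,0,0]
    - [0,0,0,0]
    - [0,0,0,0]
    - [0,0,0,0]
    - [0,0,0,0]
    - [0,0,0,0]
    - [0,0,0,0]
    - [0,0,0,0]
  grip: 5

```text
clock: 21.58
position: [426.2, 372.3, 119.1]
ee_rot: [0.697, 0.123, -0.696, 0.123]
contact_force: [0.2, -1.3, 4.9]
gripper_width: 23.1
```

Request:
drive_tool:
  motion:
    - [-3,0,0,0]
    - [-10,0,0,0]
    - [-20,0,0,0]
    - [-30,0,0,0]
    - [-30,0,0,0]
    - [-30,0,0,0]
    - [-20,0,0,0]
    - [0,0,0,0]
    - [0,0,0,0]

```text
clock: 22.33
position: [425.9, 372.3, 262.5]
ee_rot: [0.697, 0.123, -0.696, 0.122]
contact_force: [-0.1, -0.2, -2.6]
gripper_width: 23.0
```

```bash
python3 - <<'E'
from h import *
s=arm.read_state();plan([498,44,300],None,s)
for yw in (6.5,):
  M=R.from_euler('z',yw,degrees=True).as_matrix()[:2,:2]
  for o in ([560.5,-24.8],): print('A',o+M@[-55,75],'B',o+M@[55,-75],'K',o+M@[0,205])
E
```

```text
pos [425.937 372.296 262.495] y-dir -70.0 j6 0.9151756284222422 F [-0.056 -0.237 -2.621] w 23.0 | SPIN 0.0 SHIFT [-38.207 333.101  44.287] down-ness -0.999997282821707
A [497.363  43.492] B [623.637 -93.092] K [537.293 178.882]
```

```bash
cat >> h.py <<'E'
def screw(C,im,P0,z=88.5,rad=24):
    H,S,V=cv2.split(cv2.cvtColor(im,cv2.COLOR_BGR2HSV)); m=(H>8)&(H<32)&(S>90)&(V>60)
    yy,xx=np.nonzero(m); Q=ray(C,np.c_[xx,yy],z)[:,:2]; k=np.linalg.norm(Q-P0,axis=1)<rad; xx,yy,Q=xx[k],yy[k],Q[k]
    mm=np.zeros_like(H); mm[yy,xx]=1; n,lab,st,cen=cv2.connectedComponentsWithStats(mm,connectivity=4)
    i=np.argsort(-st[1:,4])[:2]+1; print('areas',st[i,4]); 
    # centre from enclosing circle; direction from the two halves
    c,r=cv2.minEnclosingCircle(Q.astype(np.float32)); h=[ray(C,np.argwhere(lab==j)[:,::-1],z)[:,:2].mean(0) for j in i]
    v=h[1]-h[0]; a=np.degrees(np.arctan2(v[1],v[0])); print('centre',np.array(c),'r',r,'halves mid',(h[0]+h[1])/2,'slot dir',(a+90+90)%180-90)
E
python3 - <<'E'
from h import *
st=lambda p,q:dict(position=np.array(p),ee_rot=np.array(q))
C3=cam('wrist',st([499.007,-185.254,286.005],[-0.0,.7071,-0.0,.7071])); C1=cam('wrist',st([483.786,-55.669,328.733],[.001,.7075,-.001,.7067]))
i3=cv2.imread('pics/w3.png');i1=cv2.imread('pics/w1.png')
screw(C3,i3,[497.4,43.5]);screw(C1,i1,[497.4,43.5]);screw(C3,i3,[623.6,-93])
screw(cam('top'),cv2.imread('pics/t0.png'),[497.4,43.5]);t5=cv2.imread('pics/t5.png')
screw(cam('top'),t5,[497.4,43.5]);screw(cam('top'),t5,[623.6,-93])
for (x,y,C,i) in ((497,180,C3,i3),(356,286,C3,i3)):pass
f=lambda i,x,y:cv2.resize(i[y-30:y+30,x-35:x+35],None,fx=5,fy=5,interpolation=cv2.INTER_CUBIC)
cv2.imwrite('pics/c6.png',np.hstack([f(i3,497,180),f(i3,356,286)]))
E
```

```text
areas [1159]Traceback (most recent call last):
  File "<stdin>", line 5, in <module>
  File "h.py", line 37, in screw
    v=h[1]-h[0]; a=np.degrees(np.arctan2(v[1],v[0])); print('centre',np.array(c),'r',r,'halves mid',(h[0]+h[1])/2,'slot dir',(a+90+90)%180-90)
      ~^^^
IndexError: list index out of range
```

```bash
sed -i 's/    mm=np.zeros_like(H); mm\[yy,xx\]=1;/    c0,r0=cv2.minEnclosingCircle(Q.astype(np.float32)); mm=np.zeros_like(H); b=V[yy,xx]>0.8*np.percentile(V[yy,xx],70); mm[yy[b],xx[b]]=1;/' h.py
python3 - <<'E'
from h import *
st=lambda p,q:dict(position=np.array(p),ee_rot=np.array(q))
C3=cam('wrist',st([499.007,-185.254,286.005],[-0.0,.7071,-0.0,.7071])); C1=cam('wrist',st([483.786,-55.669,328.733],[.001,.7075,-.001,.7067]))
i3=cv2.imread('pics/w3.png');i1=cv2.imread('pics/w1.png');t0=cv2.imread('pics/t0.png');t5=cv2.imread('pics/t5.png')
A=[497.4,43.5];B=[623.6,-93]
for C,i,p in ((C3,i3,A),(C1,i1,A),(C3,i3,B),(cam('top'),t0,A),(cam('top'),t5,A),(cam('top'),t5,B)):
  try: screw(C,i,p)
  except Exception as e: print(e)
f=lambda i,x,y:cv2.resize(i[y-30:y+30,x-35:x+35],None,fx=5,fy=5,interpolation=cv2.INTER_CUBIC)
cv2.imwrite('pics/c6.png',np.hstack([f(i3,497,180),f(i3,356,286)]))
E
```

```text
areas [370 364]
centre [498.223  41.832] r 22.307682037353516 halves mid [499.882  43.644] slot dir -2.7640492273867636
areas [307 296]
centre [499.408  42.482] r 20.1842098236084 halves mid [500.125  43.074] slot dir -2.885147529589858
areas [268 266]
centre [623.22  -93.466] r 22.029512405395508 halves mid [625.824 -93.359] slot dir -0.3259474107737077
areas [61 55]
centre [498.861  43.219] r 18.315723419189453 halves mid [499.065  43.693] slot dir -5.09164554963337
areas [61 53]
centre [498.804  43.17 ] r 18.307228088378906 halves mid [498.926  43.792] slot dir -4.265778478040545
areas [61 56]
centre [625.133 -92.744] r 19.13237953186035 halves mid [624.718 -93.234] slot dir 0.8905426315955083
```

View pics/c6.png

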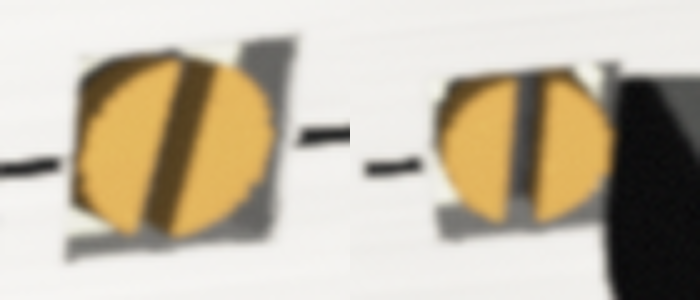

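```bash
python3 - <<'E'
from h import *
st=lambda p,q:dict(position=np.array(p),ee_rot=np.array(q))
C3=cam('wrist',st([499.007,-185.254,286.005],[-0.0,.7071,-0.0,.7071]))
o=lambda x,y,cx,cy:[cx-35+x/5,cy-30+y/5]
def d(a,b,z=89):
    P=ray(C3,[a,b],z)[:,:2]; v=P[1]-P[0]; print(np.degrees(np.arctan2(v[1],v[0])),P)
d(o(181,60,497,180),o(138,233,497,180)); d(o(216,68,497,180),o(172,237,497,180))  # A two slot edges
d(o(516,75,356-0,286) if 0 else o(516-350,75,356,286),o(505-350,225,356,286)); d(o(545-350,75,356,286),o(536-350,222,356,286))
P=ray(C3,[o(30,165,497,180),o(325,135,497,180)],90)[:,:2];v=P[1]-P[0];print('tick A dir',np.degrees(np.arctan2(v[1],v[0]))-90,P.mean(0))
E
```

```text
-2.2554115430322144 [[481.531  40.969]
 [518.285  39.521]]
-2.529195927178597 [[483.178  48.458]
 [519.165  46.868]]
0.4326242494035279 [[606.34  -96.768]
 [645.86  -96.47 ]]
1.3602560241146628 [[606.34  -90.178]
 [645.045 -89.259]]
tick A dir 6.078493579580638 [500.116  43.379]
```

Request:
drive_tool:
  motion:
    - [0,0,0,7]
    - [0,0,0,7]
    - [0,0,0,7]
    - [0,0,0,1.5]
    - [0,15,-4,0]
    - [0,30,-8,0]
    - [0,35,-10,0]
    - [0,35,-10,0]
    - [0,35,-10,0]
    - [0,35,-10,0]

```text
clock: 23.17
position: [468.8, 182.3, 259.9]
ee_rot: [-0.706, 0.016, 0.708, 0.015]
contact_force: [0.1, 0.6, -1.0]
gripper_width: 23.2
```

Request:
drive_tool:
  motion:
    - [0,35,-10,0]
    - [0,35,-10,0]
    - [0,35,-10,0]
    - [0,25,-6,0]
    - [0,10,0,0]
    - [0,0,0,0]
    - [15,0,0,0]
    - [15,0,0,0]
    - [5,0,0,0]
    - [0,0,0,0]

```text
clock: 24.0
position: [498.2, 43.8, 224.6]
ee_rot: [-0.705, 0.016, 0.709, 0.015]
contact_force: [-0.6, 0.8, -0.8]
gripper_width: 23.6
```

Request:
drive_tool:
  motion:
    - [3,0,0,0]
    - [0,0,0,0]
    - [0,0,0,0]

```text
clock: 24.25
position: [500.0, 43.9, 224.2]
ee_rot: [0.707, -0.015, -0.707, -0.015]
contact_force: [-0.4, 0.5, -2.0]
gripper_width: 23.7
```

```bash
python3 - <<'E'
from h import *
s=arm.read_state();plan([499.5,43.6,215],87.5,s); save('wrist','w7'); C=cam('wrist',s)
print('A px',proj(C,[499.5,43.6,89]),'tip px',proj(C,s['position']+np.array([0,0,-114])))
im=cv2.imread('pics/w7.png'); q=proj(C,[499.5,43.6,89])[0].astype(int); x0=max(0,q[0]-75);y0=max(0,q[1]-90)
cv2.imwrite('pics/c7.png',cv2.resize(im[y0:y0+150,x0:x0+150],None,fx=4,fy=4,interpolation=cv2.INTER_CUBIC)); print(x0,y0)
E
```

```text
pos [499.967  43.944 224.19 ] y-dir -92.5 j6 1.1155617936198925 F [-0.391  0.519 -2.023] w 23.7 | SPIN 0.0 SHIFT [9.19  0.367 0.461] down-ness -0.9999994406328202
A px [[276.892 195.894]] tip px [[276.495 202.739]]
201 105
```

View pics/c7.png

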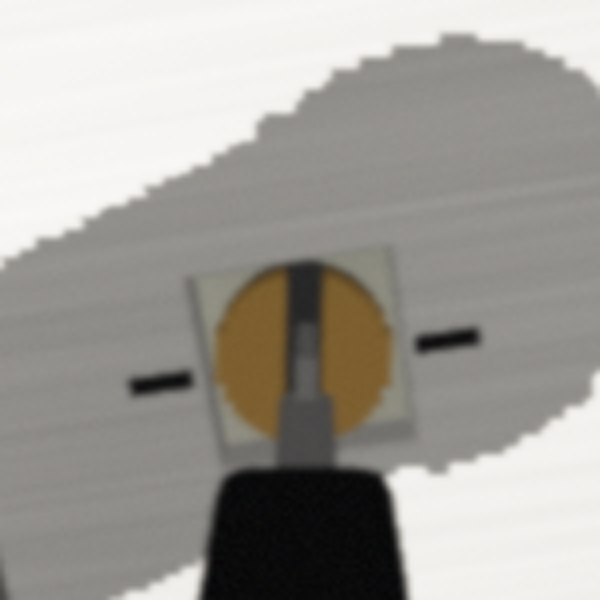

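The close view shows the blade edge-on and centred over slot A, at crop x≈305 for both. I'll lower it in and check the force.

Request:
drive_tool:
  motion:
    - [5,0,-1.5,0]
    - [5,0,0,0]
    - [5,0,0,0]
    - [3,0,0,0]
    - [2,0,0,0]
    - [0,0,0,0]
    - [0,0,0,0]

```text
clock: 24.88
position: [501.2, 43.4, 203.6]
ee_rot: [-0.707, 0.016, 0.707, 0.015]
contact_force: [0.6, 0.1, -0.7]
gripper_width: 22.8
```

Request:
drive_tool:
  motion:
    - [2,0,0,0]
    - [2,0,0,0]
    - [2,0,0,0]
    - [1,0,0,0]
    - [0,0,0,0]
    - [0,0,0,0]

```text
clock: 25.38
position: [501.2, 43.5, 196.6]
ee_rot: [-0.707, 0.016, 0.707, 0.015]
contact_force: [-0.2, 0.8, -1.3]
gripper_width: 23.4
```

Request:
drive_tool:
  motion:
    - [1,0,0,0]
    - [1,0,0,0]
    - [0,0,0,0]
    - [0,0,0,0]

```text
clock: 25.72
position: [501.2, 43.5, 194.6]
ee_rot: [-0.707, 0.016, 0.707, 0.016]
contact_force: [0.3, -0.9, -1.8]
gripper_width: 23.4
```

Request:
drive_tool:
  motion:
    - [0,0,0,5]
    - [0,0,0,5]
    - [0,0,0,5]
    - [0,0,0,5]
    - [0,0,0,0]

```text
clock: 26.13
position: [501.6, 44.0, 194.7]
ee_rot: [0.694, -0.138, -0.693, -0.139]
contact_force: [0.2, 2.2, -1.7]
gripper_width: 23.3
```

```bash
python3 - <<'E'
from h import *
s=arm.read_state();plan([501,43.5,195],None,s);print(s['wrist_torque'])
E
```

```text
pos [501.621  44.032 194.692] y-dir -112.6 j6 0.7667102429397412 F [ 0.197  2.216 -1.737] w 23.3 | SPIN 0.0 SHIFT [-0.309  0.73   0.369] down-ness -0.9999986244503447
[ 0.585 -0.196  0.052]
```

Request:
drive_tool:
  motion:
    - [0,0,0,5]
    - [0,0,0,5]
    - [0,0,0,5]
    - [0,0,0,5]
    - [0,0,0,5]
    - [0,0,0,5]
    - [0,0,0,5]
    - [0,0,0,5]
    - [0,0,0,5]
    - [0,0,0,5]

```text
clock: 26.97
position: [501.7, 43.4, 194.7]
ee_rot: [0.57, -0.418, -0.57, -0.419]
contact_force: [0.8, -1.1, -2.8]
gripper_width: 23.1
```

```bash
python3 - <<'E'
from h import *
s=arm.read_state();plan([501,43.5,195],None,s);print(s['wrist_torque'])
E
```

```text
pos [501.686  43.364 194.705] y-dir -162.6 j6 -0.10620196851533797 F [ 0.786 -1.084 -2.832] w 23.1 | SPIN 0.0 SHIFT [-0.296  0.614  0.335] down-ness -0.9999993023262596
[-0.219 -0.555  0.209]
```

Request:
drive_tool:
  motion:
    - [0,0,0,4]
    - [0,0,0,4]
    - [0,0,0,4]
    - [0,0,0,3]
    - [0,0,0,0]
    - [0,0,0,0]

```text
clock: 27.47
position: [501.5, 43.2, 194.7]
ee_rot: [0.512, -0.488, -0.511, -0.488]
contact_force: [2.3, 0.1, -2.8]
gripper_width: 23.4
```

```bash
python3 - <<'E'
from h import *
s=arm.read_state();plan([501,43.5,195],None,s);print(s['wrist_torque'])
E
```

```text
pos [501.532  43.218 194.725] y-dir -177.4 j6 -0.36374329984379494 F [ 2.325  0.094 -2.763] w 23.4 | SPIN 0.0 SHIFT [-0.276  0.518  0.306] down-ness -0.9999996009351723
[-0.582 -0.697  0.088]
```

Request:
drive_tool:
  motion:
    - [0,0,0,2]
    - [0,0,0,2]
    - [0,0,0,2]
    - [0,0,0,0]
    - [0,0,0,0]

```text
clock: 27.88
position: [501.5, 43.2, 194.7]
ee_rot: [-0.485, 0.514, 0.485, 0.515]
contact_force: [1.9, -1.8, -3.1]
gripper_width: 23.4
```

```bash
python3 - <<'E'
from h import *
s=arm.read_state();plan([501,43.5,195],None,s);print(s['wrist_torque'])
E
```

```text
pos [501.483  43.24  194.718] y-dir 176.6 j6 -0.46886500176991963 F [ 1.939 -1.758 -3.094] w 23.4 | SPIN 0.0 SHIFT [-0.283  0.497  0.231] down-ness -0.9999996690222475
[-0.829 -0.9    0.147]
```

Request:
drive_tool:
  motion:
    - [0,0,0,1]
    - [0,0,0,1]
    - [0,0,0,0]
    - [0,0,0,0]

```text
clock: 28.22
position: [501.4, 43.3, 194.7]
ee_rot: [-0.476, 0.523, 0.475, 0.523]
contact_force: [3.9, -2.9, -3.9]
gripper_width: 23.5
```

```bash
python3 - <<'E'
from h import *
s=arm.read_state();plan([501,43.5,195],None,s);print(s['wrist_torque'])
E
```

```text
pos [501.421  43.297 194.71 ] y-dir 174.5 j6 -0.5053428604612749 F [ 3.871 -2.943 -3.878] w 23.5 | SPIN 0.0 SHIFT [-0.29   0.439  0.162] down-ness -0.9999997261701328
[-1.277 -1.138  0.453]
```

Request:
drive_tool:
  motion:
    - [0,0,0,1]
    - [0,0,0,1]
    - [0,0,0,0]
    - [0,0,0,0]

```text
clock: 28.55
position: [501.3, 43.3, 194.7]
ee_rot: [-0.467, 0.532, 0.466, 0.531]
contact_force: [3.4, -3.9, -4.1]
gripper_width: 23.4
```

```bash
python3 - <<'E'
from h import *
s=arm.read_state();plan([501,43.5,195],None,s);print(s['wrist_torque'])
E
```

```text
pos [501.338  43.339 194.697] y-dir 172.5 j6 -0.5405154056441813 F [ 3.443 -3.891 -4.145] w 23.4 | SPIN 0.0 SHIFT [-0.303  0.356  0.116] down-ness -0.9999998188807376
[-1.562 -1.38   0.848]
```

Request:
drive_tool:
  motion:
    - [0,0,0,-4]
    - [0,0,0,-4]
    - [0,0,0,-3]
    - [0,0,0,0]
    - [0,0,0,0]

```text
clock: 28.97
position: [500.5, 44.0, 194.5]
ee_rot: [-0.514, 0.485, 0.515, 0.485]
contact_force: [0.0, 0.4, -1.4]
gripper_width: 23.3
```

```bash
python3 - <<'E'
from h import *
s=arm.read_state();plan([501,43.5,195],None,s);print(s['wrist_torque'])
E
```

```text
pos [500.488  43.962 194.524] y-dir -176.7 j6 -0.3516994604050737 F [ 0.026  0.376 -1.363] w 23.3 | SPIN 0.0 SHIFT [-0.477 -0.484 -0.49 ] down-ness -0.9999982512808969
[-0.028  0.005  0.013]
```

Request:
drive_tool:
  motion:
    - [-3,0,0,0]
    - [-8,0,0,0]
    - [-15,0,0,0]
    - [-10,0,0,0]
    - [0,0,0,0]
    - [0,0,0,-7]
    - [0,0,0,-7]
    - [0,0,0,-7]
    - [0,0,0,-7]
    - [0,0,0,-7]

```text
clock: 29.8
position: [500.8, 43.5, 230.3]
ee_rot: [-0.637, 0.306, 0.638, 0.306]
contact_force: [0.1, 0.2, -0.8]
gripper_width: 23.6
```

Request:
drive_tool:
  motion:
    - [0,0,0,-7]
    - [0,0,0,-7]
    - [0,0,0,-7]
    - [0,0,0,-7]
    - [0,0,0,-7]
    - [0,0,0,-7]
    - [0,0,0,-7]
    - [0,0,0,-3.3]
    - [0,15,-14,0]
    - [0,30,-27,0]

```text
clock: 30.63
position: [541.4, 0.5, 231.0]
ee_rot: [-0.707, -0.007, 0.707, -0.006]
contact_force: [0.7, 0.9, -1.7]
gripper_width: 23.7
```

Request:
drive_tool:
  motion:
    - [0,30,-27,0]
    - [0,30,-27,0]
    - [0,20,-17,0]
    - [0,13.5,-12,0]
    - [4,0,0,0]
    - [0,0,0,0]
    - [0,0,0,0]
    - [0,0,0,0]

```text
clock: 31.3
position: [626.4, -92.6, 226.6]
ee_rot: [-0.707, -0.005, 0.707, -0.005]
contact_force: [-0.7, 0.0, -1.8]
gripper_width: 23.5
```

```bash
python3 - <<'E'
from h import *
s=arm.read_state();plan([626.5,-93.2,215],90.6,s); save('wrist','w8'); C=cam('wrist',s)
print('B px',proj(C,[626,-93.2,89]),'tip px',proj(C,s['position']+np.array([0,0,-114])),'A px',proj(C,[501,43.5,89]))
im=cv2.imread('pics/w8.png'); q=proj(C,[626,-93.2,89])[0].astype(int); x0=max(0,q[0]-75);y0=max(0,q[1]-90)
a=proj(C,[501,43.5,89])[0].astype(int); print(x0,y0,a)
f=lambda x,y:cv2.resize(im[y:y+150,x:x+98],None,fx=4,fy=4,interpolation=cv2.INTER_CUBIC)
cv2.imwrite('pics/c8.png',np.hstack([f(q[0]-49,y0),f(min(max(a[0]-49,0),460),max(0,a[1]-75))]))
E
```

```text
pos [626.437 -92.619 226.649] y-dir -89.2 j6 1.477015121949786 F [-0.655  0.02  -1.781] w 23.5 | SPIN 0.2 SHIFT [11.649  0.584 -0.063] down-ness -0.9999998377034783
B px [[277.109 194.882]] tip px [[276.476 202.552]] A px [[136.172 315.162]]
202 104 [136 315]
```

View pics/c8.png

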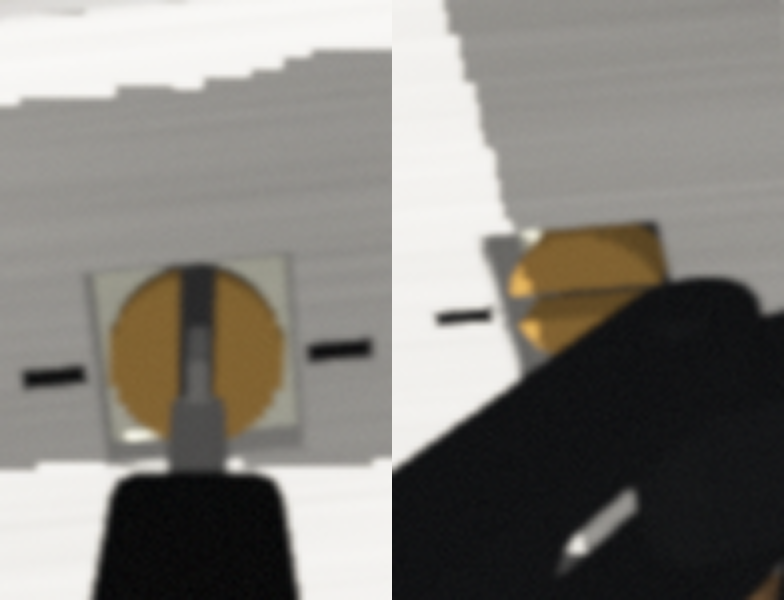

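The view shows slot A lying along its tick, and the blade centred over slot B at crop x≈198.

Request:
drive_tool:
  motion:
    - [5,0,-1,0]
    - [5,0,0,0]
    - [5,0,0,0]
    - [5,0,0,0]
    - [3,0,0,0]
    - [0,0,0,0]
    - [0,0,0,0]

```text
clock: 31.93
position: [628.0, -93.4, 203.3]
ee_rot: [-0.707, -0.005, 0.707, -0.005]
contact_force: [-0.1, 0.6, -0.8]
gripper_width: 23.4
```

Request:
drive_tool:
  motion:
    - [2,0,0,0]
    - [2,0,0,0]
    - [2,0,0,0]
    - [2,0,0,0]
    - [1,0,0,0]
    - [0,0,0,0]
    - [0,0,0,0]

```text
clock: 32.52
position: [628.0, -93.3, 194.6]
ee_rot: [-0.707, -0.005, 0.707, -0.005]
contact_force: [0.3, 0.2, -1.5]
gripper_width: 23.5
```

Request:
drive_tool:
  motion:
    - [0,0,0,5]
    - [0,0,0,5]
    - [0,0,0,5]
    - [0,0,0,5]
    - [0,0,0,5]
    - [0,0,0,5]
    - [0,0,0,5]
    - [0,0,0,5]
    - [0,0,0,5]
    - [0,0,0,5]

```text
clock: 33.35
position: [628.5, -93.4, 194.8]
ee_rot: [0.643, -0.296, -0.642, -0.296]
contact_force: [0.4, 0.8, -3.0]
gripper_width: 23.0
```

Request:
drive_tool:
  motion:
    - [0,0,0,5]
    - [0,0,0,5]
    - [0,0,0,5]
    - [0,0,0,5]
    - [0,0,0,5]
    - [0,0,0,5]
    - [0,0,0,4]
    - [0,0,0,3]
    - [0,0,0,0]
    - [0,0,0,0]

```text
clock: 34.18
position: [628.0, -94.0, 194.7]
ee_rot: [0.517, -0.483, -0.516, -0.483]
contact_force: [-0.1, -2.2, -1.8]
gripper_width: 23.5
```

```bash
python3 - <<'E'
from h import *
s=arm.read_state();plan([627,-93.3,195],None,s);print(s['wrist_torque'])
E
```

```text
pos [628.035 -93.989 194.745] y-dir -176.1 j6 -0.039521271559373204 F [-0.087 -2.213 -1.836] w 23.5 | SPIN 0.0 SHIFT [-0.256  0.986  0.756] down-ness -0.9999993309445254
[-1.027 -0.049 -0.01 ]
```

Request:
drive_tool:
  motion:
    - [0,0,0,2]
    - [0,0,0,2]
    - [0,0,0,2]
    - [0,0,0,0]
    - [0,0,0,0]

```text
clock: 34.6
position: [628.0, -93.9, 194.8]
ee_rot: [-0.491, 0.509, 0.49, 0.509]
contact_force: [-0.3, -3.8, -1.9]
gripper_width: 23.5
```

```bash
python3 - <<'E'
from h import *
s=arm.read_state();plan([627,-93.3,195],None,s);print(s['wrist_torque'])
E
```

```text
pos [627.969 -93.867 194.763] y-dir 177.9 j6 -0.143998894424845 F [-0.349 -3.802 -1.866] w 23.5 | SPIN 0.0 SHIFT [-0.237  0.989  0.53 ] down-ness -0.9999994944692863
[-1.485  0.037  0.07 ]
```

Request:
drive_tool:
  motion:
    - [0,0,0,1.5]
    - [0,0,0,1.5]
    - [0,0,0,0]
    - [0,0,0,0]

```text
clock: 34.93
position: [628.0, -93.8, 194.8]
ee_rot: [-0.477, 0.522, 0.477, 0.521]
contact_force: [-0.1, -3.9, -2.2]
gripper_width: 23.4
```

```bash
python3 - <<'E'
from h import *
s=arm.read_state();plan([627,-93.3,195],None,s);print(s['wrist_torque'])
E
```

```text
pos [627.956 -93.819 194.756] y-dir 174.9 j6 -0.19603240278406892 F [-0.086 -3.891 -2.162] w 23.4 | SPIN 0.0 SHIFT [-0.244  0.998  0.432] down-ness -0.999999387833346
[-1.902  0.023  0.431]
```

Request:
drive_tool:
  motion:
    - [0,0,0,1.5]
    - [0,0,0,1]
    - [0,0,0,0]
    - [0,0,0,0]

```text
clock: 35.27
position: [627.9, -93.5, 194.8]
ee_rot: [-0.466, 0.532, 0.466, 0.532]
contact_force: [-0.9, -4.7, -1.9]
gripper_width: 23.4
```

```bash
python3 - <<'E'
from h import *
s=arm.read_state();plan([627,-93.3,195],None,s);print(s['wrist_torque'])
E
```

```text
pos [627.92  -93.537 194.754] y-dir 172.4 j6 -0.24003814972552454 F [-0.932 -4.701 -1.889] w 23.4 | SPIN 0.0 SHIFT [-0.246  0.943  0.113] down-ness -0.9999996316408224
[-1.793  0.283  0.836]
```

Request:
drive_tool:
  motion:
    - [0,0,0,-4]
    - [0,0,0,-4]
    - [0,0,0,-3]
    - [0,0,0,0]
    - [0,0,0,0]
    - [-3,0,0,0]
    - [-8,0,0,0]
    - [-15,0,0,0]
    - [-20,0,0,0]
    - [-20,0,0,0]

```text
clock: 36.1
position: [628.0, -93.1, 261.8]
ee_rot: [-0.514, 0.486, 0.514, 0.486]
contact_force: [0.5, -0.1, -1.9]
gripper_width: 23.2
```

Request:
drive_tool:
  motion:
    - [-5,0,0,-7]
    - [0,0,0,-7]
    - [0,0,0,-7]
    - [0,0,0,-7]
    - [0,0,0,-7]
    - [0,0,0,-7]
    - [0,0,0,-7]
    - [0,0,0,-7]
    - [0,0,0,-7]
    - [0,0,0,-7]

```text
clock: 36.93
position: [628.2, -93.1, 266.5]
ee_rot: [0.7, -0.101, -0.699, -0.101]
contact_force: [0.1, 0.2, -1.6]
gripper_width: 23.1
```

Request:
drive_tool:
  motion:
    - [0,0,0,-7]
    - [0,0,0,-7]
    - [0,0,0,-7]
    - [0,0,0,-7]
    - [0,0,0,-7]
    - [0,0,0,-1.7]
    - [0,-15,1,0]
    - [0,-30,2,0]
    - [0,-35,2,0]
    - [0,-35,2,0]

```text
clock: 37.77
position: [581.4, 13.7, 266.1]
ee_rot: [0.697, 0.122, -0.696, 0.121]
contact_force: [0.5, 1.8, -0.9]
gripper_width: 23.3
```

Request:
drive_tool:
  motion:
    - [0,-35,2,0]
    - [0,-35,2,0]
    - [0,-35,2,0]
    - [0,-35,2,0]
    - [0,-35,2,0]
    - [0,-35,2,0]
    - [0,-35,2,0]
    - [0,-35,2,0]
    - [0,-25,2,0]
    - [0,-10,0,0]

```text
clock: 38.6
position: [455.7, 305.5, 266.4]
ee_rot: [0.697, 0.124, -0.696, 0.123]
contact_force: [-0.7, -0.0, -1.9]
gripper_width: 23.4
```

Request:
drive_tool:
  motion:
    - [0,-25,1,0]
    - [0,-15,1,0]
    - [0,0,0,0]
    - [0,0,0,0]

```text
clock: 38.93
position: [441.7, 339.4, 265.8]
ee_rot: [-0.696, -0.123, 0.696, -0.123]
contact_force: [-0.2, -0.8, -0.7]
gripper_width: 23.4
```

```bash
python3 - <<'E'
from h import *
s=arm.read_state();plan([426.2,372.3,215],110,s)
E
```

```text
pos [441.729 339.438 265.807] y-dir -70.0 j6 0.9740349243454506 F [-0.161 -0.779 -0.73 ] w 23.4 | SPIN 0.0 SHIFT [ 50.807 -36.192   3.347] down-ness -0.9999999942369264
```

Request:
drive_tool:
  motion:
    - [0,-20,2,0]
    - [0,-16,1.3,0]
    - [20,0,0,0]
    - [20,0,0,0]
    - [8,0,0,0]
    - [0,0,0,0]
    - [0,0,0,0]

```text
clock: 39.52
position: [427.4, 371.2, 218.0]
ee_rot: [0.697, 0.122, -0.696, 0.123]
contact_force: [0.1, -0.2, -0.4]
gripper_width: 23.5
```

```bash
python3 - <<'E'
from h import *
s=arm.read_state();plan([426.2,372.3,119],110,s); save('wrist','w9'); im=cv2.imread('pics/w9.png')
cv2.imwrite('pics/c9.png',cv2.resize(im[120:270,200:350],None,fx=4,fy=4,interpolation=cv2.INTER_CUBIC))
E
```

```text
pos [427.367 371.238 218.01 ] y-dir -70.1 j6 0.9163677933284885 F [ 0.058 -0.218 -0.383] w 23.5 | SPIN -0.1 SHIFT [99.009 -1.468  0.756] down-ness -0.9999997195911149
```

View pics/c9.png

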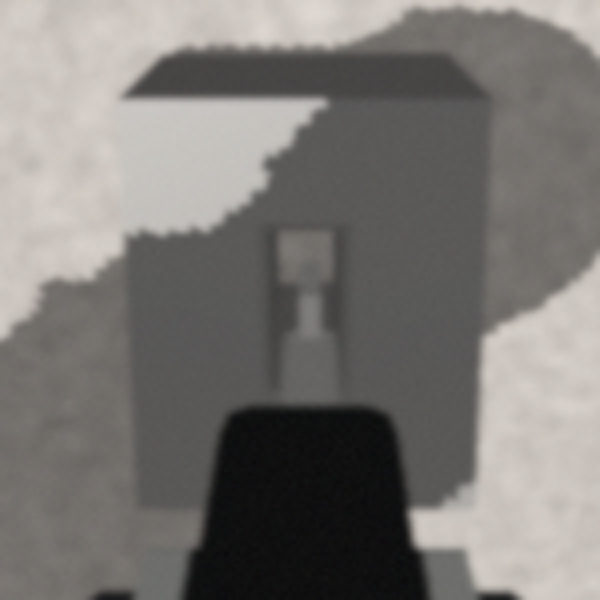

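The blade at x≈310 is centred in the stand slot at ≈307, so I'll lower it.

Request:
drive_tool:
  motion:
    - [10,-0.7,0.4,0]
    - [15,0,0,0]
    - [15,0,0,0]
    - [15,0,0,0]
    - [15,0,0,0]
    - [10,0,0,0]
    - [6,0,0,0]
    - [4,0,0,0]
    - [0,0,0,0]
    - [0,0,0,0]

```text
clock: 40.4
position: [426.4, 372.8, 128.2]
ee_rot: [0.697, 0.123, -0.696, 0.123]
contact_force: [1.0, 0.5, -0.5]
gripper_width: 23.3
```

Request:
drive_tool:
  motion:
    - [3,0,0,0]
    - [2,0,0,0]
    - [1,0,0,0]
    - [0,0,0,0]
    - [0,0,0,0]

```text
clock: 40.82
position: [426.1, 372.4, 121.7]
ee_rot: [0.696, 0.123, -0.696, 0.123]
contact_force: [0.9, 0.5, -0.2]
gripper_width: 23.5
```

Request:
drive_tool:
  motion:
    - [1,0,0,0]
    - [1,0,0,0]
    - [0,0,0,0]
    - [0,0,0,0]

```text
clock: 41.15
position: [426.1, 372.4, 119.6]
ee_rot: [-0.696, -0.123, 0.696, -0.123]
contact_force: [-0.0, 0.0, -1.5]
gripper_width: 23.2
```

Request:
drive_tool:
  motion:
    - [1,0,0,0]
    - [0,0,0,0]
    - [0,0,0,0]

```text
clock: 41.4
position: [426.2, 372.5, 119.2]
ee_rot: [0.697, 0.123, -0.696, 0.123]
contact_force: [-0.8, -1.1, 3.1]
gripper_width: 23.7
```

Request:
drive_tool:
  motion:
    - [0.7,0,0,0]
    - [0,0,0,0]
    - [0,0,0,0]

```text
clock: 41.65
position: [426.2, 372.5, 119.1]
ee_rot: [0.697, 0.123, -0.696, 0.123]
contact_force: [-1.1, -1.2, 5.8]
gripper_width: 23.5
```

Request:
drive_tool:
  motion:
    - [0,0,0,0]
    - [0,0,0,0]
    - [0,0,0,0]
    - [0,0,0,0]
    - [0,0,0,0]
    - [0,0,0,0]
    - [-10,0,0,0]
    - [-30,0,0,0]
    - [-40,0,0,0]
    - [-40,0,0,0]
  grip: 85

```text
clock: 42.48
position: [425.8, 371.8, 239.4]
ee_rot: [-0.696, -0.122, 0.697, -0.123]
contact_force: [0.8, 1.4, 0.2]
gripper_width: 84.9
```

Request:
drive_tool:
  motion:
    - [-20,10,-2,0]
    - [0,25,-5,0]
    - [0,35,-6,0]
    - [0,35,-6,0]
    - [0,35,-6,0]
    - [0,35,-6,0]
    - [0,25,-4,0]
    - [0,14,-2,0]
    - [0,5,-1,0]
    - [0,0,0,0]

```text
clock: 43.32
position: [537.0, 178.7, 258.5]
ee_rot: [0.697, 0.122, -0.696, 0.122]
contact_force: [0.3, -0.1, -0.8]
gripper_width: 84.9
```

Request:
drive_tool:
  motion:
    - [0,0,0,0]
    - [0,0,0,0]

```text
clock: 43.48
position: [536.3, 180.4, 258.2]
ee_rot: [0.696, 0.123, -0.696, 0.123]
contact_force: [-0.2, 0.5, -0.0]
gripper_width: 85.1
```

```bash
python3 - <<'E'
from h import *
s=arm.read_state();plan([537.3,178.9,82],None,s); save('wrist','w10'); C=cam('wrist',s); q=proj(C,[537.3,178.9,114])[0]; print(q)
im=cv2.imread('pics/w10.png'); q=q.astype(int); x0=max(0,q[0]-70);y0=max(0,q[1]-75);print(x0,y0)
cv2.imwrite('pics/c10.png',cv2.resize(im[y0:y0+150,x0:x0+150],None,fx=4,fy=4,interpolation=cv2.INTER_CUBIC))
save('top','t10')
E
```

```text
pos [536.257 180.443 258.187] y-dir -70.0 j6 1.309881251191237 F [-0.179  0.477 -0.031] w 85.1 | SPIN 0.0 SHIFT [176.186   1.844  -0.401] down-ness -0.9999999372206679
[278.461 192.109]
208 117
```

View pics/c10.png

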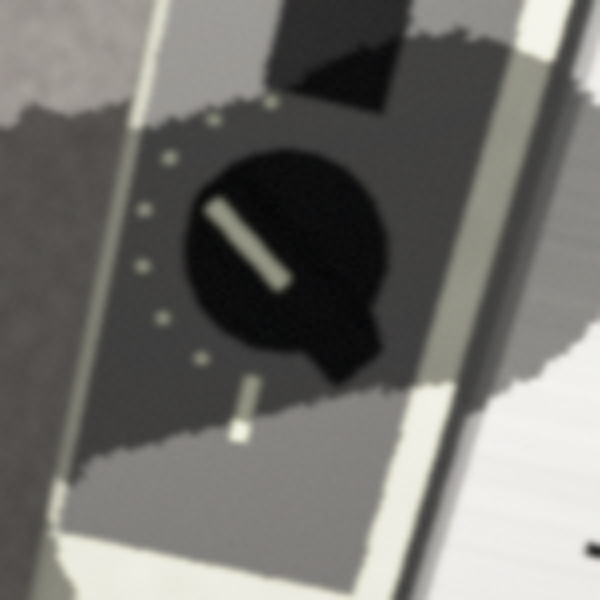

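```bash
python3 - <<'E'
from h import *
C=cam('wrist'); o=lambda x,y:[208+x/4,117+y/4]
P=ray(C,[o(211,200),o(283,285)],114)[:,:2]; v=P[0]-P[1]; a=np.degrees(np.arctan2(v[1],v[0])); print('pointer',P,'len',np.linalg.norm(v),'dir',a)
Q=ray(C,[o(252,378),o(238,440)],74)[:,:2]; v=Q[1]-Q[0]; print('index',Q,'dir',np.degrees(np.arctan2(v[1],v[0])))
print('bar end',ray(C,o(358,362),114)[:,:2],'skirt c',ray(C,[o(287,250)],89)[:,:2], 'skirt r',np.linalg.norm(ray(C,[o(187,250)],89)-ray(C,[o(388,250)],89))/2)
plan([537.3,178.9,82],a+90)
E
```

```text
pointer [[553.128 201.194]
 [540.65  180.013]] len 24.582529438001888 dir 59.495952445939935
index [[504.799 174.992]
 [487.44  172.63 ]] dir -172.24982224867725
bar end [[529.651 158.   ]] skirt c [[542.849 179.61 ]] skirt r 23.904778376152063
pos [536.188 180.582 258.059] y-dir -69.9 j6 1.3099879183959986 F [-0.877  0.019 -0.31 ] w 84.8 | SPIN -39.4 SHIFT [176.059   1.815   0.916] down-ness -0.9999999835477345
```

Request:
drive_tool:
  motion:
    - [0,0,0,7]
    - [0,0,0,7]
    - [0,0,0,7]
    - [0,0,0,7]
    - [0,0,0,7]
    - [0,0,0,7]
    - [0,0,0,7]
    - [0,0,0,7]
    - [0,0,0,7]
    - [0,0,0,7]
  grip: 45

```text
clock: 44.42
position: [536.2, 180.5, 258.0]
ee_rot: [-0.64, 0.3, 0.64, 0.3]
contact_force: [-0.3, -0.2, 0.4]
gripper_width: 44.8
```

Request:
drive_tool:
  motion:
    - [0,0,0,7]
    - [0,0,0,7]
    - [0,0,0,7]
    - [0,0,0,7]
    - [0,0,0,7]
    - [0,0,0,7]
    - [0,0,0,7]
    - [0,0,0,7]
    - [0,0,0,7]
    - [0,0,0,7]

```text
clock: 45.25
position: [536.2, 180.5, 258.0]
ee_rot: [-0.352, 0.613, 0.352, 0.613]
contact_force: [-0.3, 0.3, 0.5]
gripper_width: 45.4
```

Request:
drive_tool:
  motion:
    - [0,-4.9,1,0.6]
    - [30,0,0,0]
    - [30,0,0,0]
    - [30,0,0,0]
    - [20,0,0,0]
    - [0,0,0,0]
    - [0,0,0,0]
    - [0,0,0,0]

```text
clock: 45.92
position: [542.5, 178.8, 149.5]
ee_rot: [-0.351, 0.613, 0.351, 0.615]
contact_force: [-1.1, -0.1, 0.5]
gripper_width: 45.0
```

```bash
python3 - <<'E'
from h import *
s=arm.read_state();plan([541,179,92],149.5,s); save('wrist','w11'); C=cam('wrist',s); print(proj(C,[[541,179,114]]),proj(C,[[541+26*np.cos(np.radians(59.5)),179+26*np.sin(np.radians(59.5)),114]]))
E
```

```text
pos [542.542 178.757 149.497] y-dir 149.5 j6 -1.1351487262657973 F [-1.078 -0.118  0.541] w 45.0 | SPIN -0.0 SHIFT [57.493  1.558 -0.694] down-ness -0.9999960959815797
[[278.405 241.702]] [[278.314 281.305]]
```

View pics/w11.png

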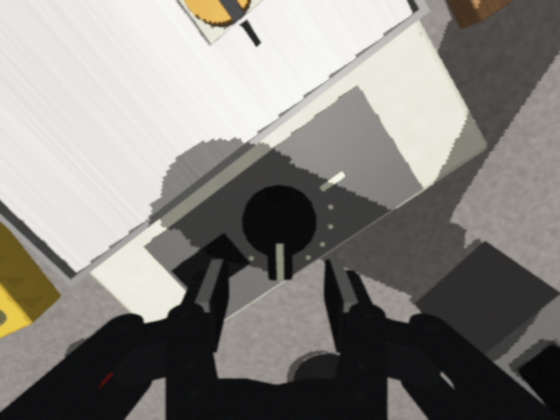

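The bar is square to the jaws, with the pointer line at x≈279 against a predicted 278. I'll descend and grip.

Request:
drive_tool:
  motion:
    - [20,1,0,0]
    - [20,0,0,0]
    - [10,0,0,0]
    - [6,0,0,0]
    - [0,0,0,0]
    - [0,0,0,0]

```text
clock: 46.47
position: [541.2, 178.8, 92.9]
ee_rot: [-0.351, 0.614, 0.35, 0.615]
contact_force: [0.6, -0.6, -0.1]
gripper_width: 44.8
```

Request:
drive_tool:
  motion:
    - [0,0,0,0]
    - [0,0,0,0]
    - [0,0,0,0]
    - [0,0,0,0]
    - [0,0,0,0]
    - [0,0,0,0]
    - [0,0,0,0]
    - [0,0,0,0]
  grip: 8

```text
clock: 47.13
position: [540.8, 179.0, 93.1]
ee_rot: [-0.35, 0.614, 0.35, 0.615]
contact_force: [-3.0, 0.7, 5.1]
gripper_width: 13.8
```

```bash
python3 - <<'E'
from h import *
s=arm.read_state();plan([541,179,92],None,s); print(s['wrist_torque'])
E
```

```text
pos [540.814 178.993  93.138] y-dir 149.4 j6 -1.137999926411528 F [-2.953  0.705  5.104] w 13.8 | SPIN 0.0 SHIFT [ 1.139 -0.156  0.099] down-ness -0.9999986848466051
[ 0.416  0.784 -0.017]
```

Request:
drive_tool:
  motion:
    - [0,0,0,-3]
    - [0,0,0,-6]
    - [0,0,0,-6]
    - [0,0,0,-6]
    - [0,0,0,-6]
    - [0,0,0,-6]
    - [0,0,0,-6]
    - [0,0,0,-6]
    - [0,0,0,0]
    - [0,0,0,0]

```text
clock: 47.97
position: [540.8, 179.0, 93.2]
ee_rot: [0.559, -0.433, -0.559, -0.434]
contact_force: [-2.1, 1.2, 5.3]
gripper_width: 13.9
```

Request:
drive_tool:
  motion:
    - [0,0,0,-6]
    - [0,0,0,-6]
    - [0,0,0,-6]
    - [0,0,0,-6]
    - [0,0,0,-6]
    - [0,0,0,-6]
    - [0,0,0,-6]
    - [0,0,0,-6]
    - [0,0,0,0]
    - [0,0,0,0]

```text
clock: 48.8
position: [540.7, 179.0, 93.2]
ee_rot: [0.687, -0.168, -0.686, -0.169]
contact_force: [-3.5, 2.2, 5.2]
gripper_width: 13.7
```

Request:
drive_tool:
  motion:
    - [0,0,0,-6]
    - [0,0,0,-6]
    - [0,0,0,-6]
    - [0,0,0,-6]
    - [0,0,0,-5]
    - [0,0,0,-3]
    - [0,0,0,-2]
    - [0,0,0,0]
    - [0,0,0,0]

```text
clock: 49.55
position: [540.8, 179.0, 93.2]
ee_rot: [0.706, 0.04, -0.706, 0.039]
contact_force: [-2.9, 0.7, 6.0]
gripper_width: 13.3
```

```bash
python3 - <<'E'
from h import *
s=arm.read_state();plan([541,179,92],96.5,s); print(s['wrist_torque'])
E
```

```text
pos [540.756 178.953  93.167] y-dir -83.6 j6 1.0788190727339877 F [-2.859  0.677  5.995] w 13.3 | SPIN -0.1 SHIFT [ 1.167 -0.019 -0.246] down-ness -0.9999989754273032
[0.418 0.879 0.035]
```

Request:
drive_tool:
  motion:
    - [0,0,0,0]
    - [0,0,0,0]
    - [0,0,0,0]
    - [0,0,0,0]
    - [0,0,0,0]
    - [-5,0,0,0]
    - [-15,0,0,0]
    - [-30,0,0,0]
    - [-40,0,0,0]
    - [-40,0,0,0]
  grip: 40

```text
clock: 50.38
position: [539.9, 178.0, 223.0]
ee_rot: [-0.705, -0.039, 0.707, -0.04]
contact_force: [0.6, 0.3, 0.0]
gripper_width: 39.9
```

Request:
drive_tool:
  motion:
    - [-35,0,0,0]
    - [0,0,0,0]
    - [0,0,0,0]
    - [0,0,0,0]

```text
clock: 50.72
position: [539.9, 178.3, 256.6]
ee_rot: [-0.706, -0.039, 0.706, -0.039]
contact_force: [-0.4, -0.7, -0.1]
gripper_width: 40.0
```

```bash
python3 - <<'E'
from h import *
s=arm.read_state();plan([541,179,92],None,s); save('wrist','w12');save('top','t12'); C=cam('wrist',s); q=proj(C,[541,179,114])[0].astype(int); print(q)
im=cv2.imread('pics/w12.png'); x0=max(0,q[0]-75);y0=max(0,q[1]-60);print(x0,y0)
t=cv2.imread('pics/t12.png'); a=cv2.resize(im[y0:y0+150,x0:x0+100],None,fx=4,fy=4,interpolation=cv2.INTER_CUBIC)
b=cv2.resize(t[130:330,100:480],(760//1,400)); 
cv2.imwrite('pics/c12.png',a); cv2.imwrite('pics/d12.png',b)
E
```

```text
pos [539.92  178.328 256.627] y-dir -83.6 j6 1.0785550458777757 F [-0.448 -0.697 -0.115] w 40.0 | SPIN 0.0 SHIFT [164.626  -0.491  -1.277] down-ness -0.999999630519115
[275 191]
200 131
```

The picture limit is reached, so I'll check the rest numerically.

```bash
python3 - <<'E'
from h import *
C=cam('wrist'); im=cv2.imread('pics/w12.png'); g=im.min(2)
sub=g[150:290,215:335]; print('lev',np.percentile(sub,[5,25,50,75,95]))
for th in (110,125,140):
  m=(g>th).astype(np.uint8); n,l,st,ce=cv2.connectedComponentsWithStats(m)
  for i in range(1,n):
    if 8<st[i,4]<400 and abs(ce[i][0]-275)<60 and 130<ce[i][1]<300:
      pts=np.argwhere(l==i)[:,::-1].astype(np.float32)
      for z in (114,74):
        P=ray(C,pts,z)[:,:2].astype(np.float32); r=cv2.minAreaRect(P); vx,vy,x,y=cv2.fitLine(P,cv2.DIST_L2,0,.01,.01).ravel()
        print(th,st[i],z,np.round(ce[i],1),np.round(r[1],1),'c',np.array([x,y]),'dir',np.degrees(np.arctan2(vy,vx)))
T=cam('top');t=cv2.imread('pics/t12.png')
for p in ([499,43.5],[625,-93]):
  try: screw(T,t,p)
  except Exception as e: print(e)
E
```

```text
lev [ 11.  63.  80. 130. 228.]
110 [232 173   2  15  19] 114 [232.8 178.8] [12.5  0.9] c [548.049 216.868] dir 6.5791283
110 [232 173   2  15  19] 74 [232.8 178.8] [14.2  1. ] c [537.895 221.006] dir 6.576449
140 [273 222   7  10  58] 114 [276.1 227. ] [8.8 5.5] c [507.653 174.668] dir 3.008381
140 [273 222   7  10  58] 74 [276.1 227. ] [10.   6.2] c [491.797 172.85 ] dir 3.0110633
140 [235 247   4   9  29] 114 [236.4 251.1] [8.2 2.8] c [479.645 208.699] dir 11.8626175
140 [235 247   4   9  29] 74 [236.4 251.1] [9.4 3.2] c [459.836 211.683] dir 11.873546
areas [59 57]
centre [498.501  43.172] r 18.485233306884766 halves mid [498.886  43.157] slot dir -84.93314683554868
areas [60 57]
centre [624.52  -93.179] r 19.06562614440918 halves mid [624.728 -93.302] slot dir -83.8288445093363
```

```bash
python3 - <<'E'
from h import *
C=cam('wrist'); im=cv2.imread('pics/w12.png'); g=cv2.GaussianBlur(im.min(2),(3,3),0)
th=cv2.morphologyEx(g,cv2.MORPH_TOPHAT,np.ones((9,9)))
m=(th>28).astype(np.uint8); n,l,st,ce=cv2.connectedComponentsWithStats(m)
for i in range(1,n):
    if 15<st[i,4]<400 and abs(ce[i][0]-275)<45 and 150<ce[i][1]<260:
      pts=np.argwhere(l==i)[:,::-1]; w=th[pts[:,1],pts[:,0]].astype(float)
      for z in (114,74):
        P=ray(C,pts,z)[:,:2].astype(np.float32); r=cv2.minAreaRect(P); vx,vy,x,y=cv2.fitLine(P,cv2.DIST_L2,0,.01,.01).ravel()
        print(st[i],z,np.round(ce[i],1),np.round(r[1],1),'c',np.array([x,y]),'dir',round(float(np.degrees(np.arctan2(vy,vx))),2))
for r in range(188,236,3): print(r,g[r,262:292])
E
```

```text
[231 161   3  29  47] 114 [232.5 173.9] [24.7  1.7] c [552.391 217.415] dir 5.69
[231 161   3  29  47] 74 [232.5 173.9] [28.1  1.9] c [542.85  221.629] dir 5.69
[273 193   6  39 210] 114 [275.6 210.8] [36.   4.5] c [522.972 176.799] dir 7.05
[273 193   6  39 210] 74 [275.6 210.8] [41.1  5.2] c [509.278 175.281] dir 7.05
[233 196   2  11  16] 114 [233.6 200.4] [9.2 0.9] c [528.659 214.761] dir 8.72
[233 196   2  11  16] 74 [233.6 200.4] [10.5  1. ] c [515.768 218.601] dir 8.72
[313 203  13  61 396] 114 [319.5 233.3] [59.5  8.1] c [505.622 134.462] dir 5.03
[313 203  13  61 396] 74 [319.5 233.3] [68.   9.3] c [489.48  126.969] dir 5.03
[235 245   3  10  26] 114 [235.9 249.7] [9.2 1.9] c [480.964 209.221] dir 8.65
[235 245   3  10  26] 74 [235.9 249.7] [10.5  2.1] c [461.341 212.279] dir 8.65
188 [11 12 12 12 11 11 11 11 12 12 12 12 11 12 11 11 11 10 10 11 11 11 11 11
 11 11 10 10 11 11]
191 [10 11 12 12 12 11 11 12 11 12 14 16 19 21 20 17 14 12 12 11 11 12 11 10
 11 12 12 12 12 11]
194 [ 12  12  11  11  11  12  12  12  12  19  37  63  88 102 102  88  62  36
  18  12  11  10  11  12  12
[... 972 characters left out ...]
125 114  89  58
  38  34  41  55  70  82  90  99 110 121 127 130]
221 [ 61  62  63  63  62  63  62  61  61  63  72  89 110 125 130 122 107  95
  91  97 108 120 127 130 130 131 132 132 131 131]
224 [ 62  62  62  62  62  62  63  65  69  80 100 127 155 180 192 185 163 143
 134 131 131 132 132 132 131 131 131 131 130 130]
227 [ 63  65  69  77  88  93  95  99 109 122 138 164 197 221 224 207 177 149
 136 132 131 130 130 131 130 130 130 130 130 130]
230 [ 83  94 108 120 127 130 131 131 131 130 133 147 174 197 203 190 167 145
 133 130 130 130 130 129 129 130 130 130 130 129]
233 [128 129 130 130 130 130 130 130 130 130 130 130 131 132 133 133 132 131
 131 131 130 130 130 130 129 130 130 129 129 129]
```

```bash
python3 - <<'E'
from h import *
T=cam('top');t=cv2.imread('pics/t12.png');t0=cv2.imread('pics/t0.png')
H,S,V=cv2.split(cv2.cvtColor(t,cv2.COLOR_BGR2HSV))
w=(V>140)&(S<60); b=(H>100)&(H<125)&(S>120); win=np.zeros_like(w); win[170:285,360:465]=1
for n,m,z in (('white',w,81),('blue',b,65)):
  for c in blobs(m&win,20): print(n,c.reshape(-1,2).mean(0),rect(T,c,z))
for nm,i in (('t0',t0),('t12',t)):
  h,s,v=cv2.split(cv2.cvtColor(i,cv2.COLOR_BGR2HSV)); win[:]=0; win[244:266,122:142]=1
  for c in blobs((v>130)&(s<60)&win,5): print(nm,'drv cap',c.reshape(-1,2).mean(0),cv2.contourArea(c))
d=cv2.absdiff(t,t0).max(2)>60
n,l,st,ce=cv2.connectedComponentsWithStats(d.astype(np.uint8))
print([(st[i][:4].tolist(),int(st[i,4])) for i in range(1,n) if st[i,4]>40])
S=cam('scene');save('scene','s12')
s=cv2.imread('pics/s12.png');H,Sa,V=cv2.split(cv2.cvtColor(s,cv2.COLOR_BGR2HSV))
for n,P,m in (('jar',[588,-330,81],(V>140)&(Sa<60)),('box',[464,-340,67],(V>140)&(Sa<60))):
  q=proj(S,P)[0]; win=np.zeros_like(m);x,y=q.astype(int);win[max(0,y-20):y+20,x-22:x+22]=1
  print(n,'expected',q,[(c.reshape(-1,2).mean(0),cv2.contourArea(c)) for c in blobs(m&win,10)])
E
```

```text
white [430.233 188.625] ((569.2852783203125, -325.9329833984375), (197.42784118652344, 275.98297119140625), 1.5668134689331055)
white [414.328 199.262] ((589.4052124023438, -329.30145263671875), (55.24775314331055, 55.92544174194336), 89.77721405029297)
white [362.434 244.594] ((472.4433898925781, -190.13839721679688), (211.8870086669922, 22.812572479248047), 5.360076904296875)
white [426.598 281.333] ((389.3274230957031, -348.9888916015625), (35.60872268676758, 215.50057983398438), 1.4650096893310547)
white [416.825 248.698] ((460.5038757324219, -334.96807861328125), (30.864931106567383, 58.05351257324219), 1.572069525718689)
white [462.362 257.298] ((441.958251953125, -451.636962890625), (10.42849349975586, 54.2146110534668), 88.92257690429688)
blue [408.644 247.08 ] ((460.75860595703125, -326.05316162109375), (46.91194152832031, 55.70146179199219), 1.5799988508224487)
blue [426.382 250.105] ((464.21270751953125, -356.8348388671875), (46.977684020996094, 45.96886444091797), 1.5352554321289062)
t0 drv cap [126.735 253.663] 161.5
t0 drv cap [138.5 245. ] 10.0
t12 drv cap [126.052 255
[... 233 characters left out ...]
121, 221, 25, 24], 205), ([51, 230, 9, 14], 72), ([394, 237, 41, 24], 880), ([205, 250, 13, 18], 120), ([129, 256, 12, 7], 44), ([234, 287, 19, 22], 222), ([475, 291, 15, 26], 234), ([530, 297, 30, 56], 1021), ([497, 332, 12, 8], 50), ([132, 362, 70, 45], 379), ([228, 379, 40, 41], 446), ([344, 380, 65, 40], 1617), ([254, 383, 40, 25], 433), ([489, 398, 50, 22], 208), ([299, 407, 16, 13], 90), ([262, 409, 29, 11], 61)]
jar expected [199.558 108.121] [(array([198.619, 111.762]), 354.5), (array([189.174,  91.594]), 185.5)]
box expected [242.606  96.453] [(array([242.955,  97.159]), 165.0), (array([258.643,  81.333]), 109.0), (array([228.312,  78.667]), 94.0), (array([250.718, 108.231]), 48.5)]
```

```bash
python3 - <<'E'
from h import *
S=cam('scene'); q=proj(S,[426.5,370.5,174])[0]; print(q); x,y=q.astype(int)
a,b=[cv2.imread(f'pics/{n}.png')[y-45:y+45,x-45:x+45].min(2) for n in('s0','s12')]
for g in (a,b):
  k=(g<30); yy,xx=np.nonzero(k); n,l,st,ce=cv2.connectedComponentsWithStats(k.astype(np.uint8)); i=np.argmax(st[1:,4])+1; print('handle',st[i],ce[i])
for nm in ('t0','t12'):
  g=cv2.imread(f'pics/{nm}.png').min(2)[240:270,118:155]; n,l,st,ce=cv2.connectedComponentsWithStats((g<35).astype(np.uint8)); i=np.argmax(st[1:,4])+1; print(nm,st[i],ce[i])
E
```

```text
[437.201 306.776]
handle [ 21  51  22  20 216] [31.139 60.926]
handle [22 54 15 18 87] [29.678 63.839]
t0 [ 14   8  14  14 119] [21.454 14.605]
t12 [17  8 10 13 74] [22.338 13.757]
```

```bash
python3 - <<'E'
from h import *
print(arm.job_done(), arm.read_state()['clock'])
E
```

```text
the job is handed in; nothing more can be done
the job is handed in; nothing more can be done
```

I finished the job and handed it in at about 51 s of the 210 s allowed. No verdict is reported.

**What I did**
- **Jar and box:** only one jar and one tip box were on the platform. Both now stand in the red tray. The box had been knocked about 26 mm aside, so I measured it again before gripping it.
- **Screws:** I turned both clockwise to the stop with the blade about 8 mm down in the slot. The wrist torque reached about 0.85 N m at each stop.
- **Driver:** it is back in its stand, rested at the same tool height and heading as when I gripped it.
- **Knob:** I turned the pointer about 127° counterclockwise onto the index mark.

**Last checks**
- **Screws:** from the top camera, the slots lie at -84.9° (A) and -83.8° (B), against about -83.5° expected at the stop. I take the 1.3° difference on A as pixel noise, because its torque showed it at the stop and the close view showed it in line with its tick.
- **Knob:** the pointer and the index mark are in line to within about 1°.
- **Jar and box:** the top and scene views show both in the tray at the heights and places expected for standing upright.
- **Driver:** its position in the images before and after differs by 1–3 pixels, partly from changed shadows, so that check is weak. The height and contact force when I set it down are the better evidence.
- **Pictures:** the 16-picture viewing limit ran out before the final look at the knob, so the final checks, except the look at slot A, are numerical.
- **Rest of the bench:** I did not check it item by item. A before-and-after comparison was dominated by the arm and its shadows.

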